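Hang the pipette on its stand and set its dial to 6

TASK

The big pipette has been left in the sloping bench rest. Hang it upright in the empty fork of the pipette stand, with its collar down on the fork and its hook behind the rail, turn its dial until 6 stands at the mark, ready for the next run, and let go. Do not knock over or push about the tube racks and the reagent bottle.

Things in the scene. Friction and masses are not known exactly. Their poses are not given: they have to be found in the camera images.
- pipette: Light grey hand pipette, 200 mm long, 0.2 to 0.3 kg. Origin on its axis at the centre of the collar's underside, z towards the dial. Collar: z 0 to 8, 46 (x) by 52 (y). Handle: z 0 to -90, 40 (x) by 34 (y). Barrel: z -90 to -145, radius 14 tapering to 5. Dial z 9 to 41, push button radius 9 up to z 55. Centre of mass near z = -24.
- handle_grip (a point): Middle of the handle, on its axis at z = -40 mm of the pipette. The flat sides (facing +y and -y, 34 mm apart, 40 mm deep in x) are the place to hold it. In the rest the pipette lies 55 degrees from upright, dial end high and towards the rest's +x; its -x side faces up and its hook (+x side) is underneath.
- hook_tip (a point): Underside of the turned-down end of the pipette's finger hook, at x = +38.5, z = -8 mm of the pipette. The hook is a 14 mm wide arm at collar height on the +x side, reaching x = +41; its last 5 mm (x 36 to 41) are turned down to z = -8.
- dial (a joint): Dark round volume sleeve above the collar, radius 21, 32 mm tall. Value in rad relative to the handle: 0 with 1 at the mark, growing counter-clockwise seen from the button end. Number n is at 0.419 x (n-1): 6 is at 2.094. Stops just beyond 1 and 10. It clicks at each number (0.05 N m takes it over) and, let go in between, springs to the nearer one. Starts in 1 to 4.
- dial_grip (a point): On the dial's axis, 9 mm below its top face, 32 mm above the pipette's origin: where to hold the dial, fingers along the axis (24 mm down to the collar). White numbers 1 to 10 lie on the top face, 24 degrees apart, clockwise. A white bar, 4 mm wide, on top and side stands 72 degrees counter-clockwise of the 1, in the arc without numbers.
- dial_mark (a point): The index mark: a short dark stroke on top of the collar at the pipette's -x side (x = -20.5, z = 8 mm), on the far side from the hook. The number next to it is the set value. The handle must be kept from turning while the dial turns: the fork does so, with about 6 degrees of play either way.
- stand: White pipette stand, fixed. Base 130 (x) by 280 (y) by 10 mm, origin under its centre. Two forks open to -x, of level tines 12 mm thick with top at 175 mm; the one at y = +60 is empty, at y = -60 a thinner pipette hangs, fixed, 224 mm high. Slot between tines 38 mm wide, from their round noses (x = -27) to the rail; each tine is 14 mm wide.
- fork_seat (a point): Centre of the empty fork at the tines' top, (0, 60, 175) mm in the stand: where the pipette's origin comes to rest, its axes along the stand's. Then the handle is between the tines, the collar on them, the hook over the rail. Free play about 4 to 6 mm in x, 2 mm in y.
- rail_top (a point): Top of the stand's rail behind the empty fork, (27, 60, 175) mm in the stand. The rail is 6 mm thick (x 24 to 30), 14 mm deep, along y; posts only at y = 0 and +-109. To pass the turned-down hook over it, carry the pipette 10 mm or more above its seat, then lower it.
- rest: White sloping bench rest, fixed. Base 190 (x) by 100 (y) by 8 mm, origin under its centre, high end at +x. Two saddles carry the handle at pipette z = -12 and -80 (each 8 mm long); their cheeks stand at y 19 to 26 and end 2 mm below the pipette's axis. The hook tip bears on the upper saddle. Pipette origin starts at (50, 0, 128) mm in this frame. Lifts out straight up.
- tube_rack: White rack with orange-capped blood tubes, 78 (x) by 166 (y) mm, 97 mm high with caps, loose; origin under its centre. Leave it alone.
- small_rack: Small white rack with orange-capped tubes, 56 (x) by 78 (y) mm, 97 mm high, loose; origin under its centre. Leave it alone.
- reagent_bottle: Amber bottle with white cap, radius 31 mm, 130 mm high, loose; origin under its centre. Leave it alone.

How it is judged:
By the outcome, as a careful person would: the job done as asked, in the order asked, and still so for the second after the job is handed in, with the robot touching nothing.
It also fails if it takes over 58 s, if anything falls off the work surface, if the arm or the gripper's body presses on something with over 40 N, if the wrist force passes 120 N, or if a joint passes its speed limit or range.

ROBOT

A 7-joint arm with a two-finger parallel gripper is mounted at the origin on the work surface. World frame = base frame: x ahead of the robot, y to its left, z up, the work surface at z = 0. Lengths are in m, angles in rad, forces in N, time in s.
With the tool pointing down it reaches from about 0.425 to 0.925 m from the base axis. Payload 6.8 kg.
Tool frame: the origin (TCP) lies at the very end of the fingers, on their centre line; the grasp point (between the pads) lies behind it (pinch_z is the z of the grasp point in the tool frame, in m); z points along the fingers, y is the line along which they close (so a half turn about z gives the same grasp; the last joint's range is limited). The gripper opens to 85 mm and grips with 20 to 120 N. Pads are 22 mm wide; open, the fingers measure 114 mm over their backs; the gripper's body (76 mm by 85 mm) begins 54 mm behind the grasp point. The pads swing forward as they close: fully open they stand 13 mm farther back than shut.
Start: joints at [-1.424, 0.477, 0.022, 1.555, -0.011, 1.109, -0.083], TCP at [0.17, 0.653, 0.205] pointing down, gripper open.
Joint ranges: [-2.96, 2.96], [-0.34, 2.1], [-1.41, 1.46], [0.24, 2.44], [-1.37, 4.51], [0.17, 1.92], [-2.96, 2.96]. Speed limits (rad/s): [2.39, 2.39, 3.14, 3.14, 3.14, 3.14, 3.14].

INTERFACE

Orientations are given as a 3x3 rotation matrix whose columns are the frame's x, y, z axes.
In Python, from cell import observe, grab_frame, get_calibration, hand_in, cut_out, place_of, pinch_z gives the robot as it stands.
- The arm moves only by the tool drive_tool, never from a script. Its argument "motion" is one flat list of numbers, 6 for each row, row after row: the shift along the world's x, y, z each as a share of 80 cm, from -1 to 1, then the turn, a rotation vector about the world's x, y, z each as a share of 120 degrees, from -1 to 1. A call has 1 to 5 rows; each row is the pose to reach, as a shift and turn from the pose commanded when the call began; what a row does not reach only later rows make up. A row lasts 1/12 s, in which the tool goes at most 41.7 mm and 7.16 degrees, less where a joint would pass 70% of its speed; a pose out of reach is approached as far as the arm can. A call with a number of a shift or a turn outside -1 to 1 is refused whole. A call with a gripper value outside its range is refused whole. "claw" is the opening, from -1 (shut) to 1 (fully open), set as the call begins (left out, the last holds). The fingers move at their own pace and stop on an object; "grip_force" is the grip in N (left out, the last holds). Time passes only in rows, so rows that repeat a pose let the fingers close. It gives the time, the measured TCP pose, the force, the opening and the grip force at its end, in the units of the state.
- observe(): the state, without advancing time (a new reading comes with each control period).
- grab_frame(name): name is "scene" or "top" or "wrist"; returns (picture, depth): 400x640x3 uint8, red, green, blue; 400x640 float32, m along the optical axis (not along the pixel's ray), 0 where there is no reading.
- get_calibration(name): a dict with "fx", "fy", "cx", "cy" (pixels), "extrinsics" (4x4, takes a point from world to camera coordinates). Camera axes: x right, y down, z forward; pixel columns grow to the right and rows downward; lengths in m; the calibration is good to about 2 mm. The wrist camera is an equidistant fisheye: a pixel r from the principal point sees the ray r / f radians off the axis. A picture is of the moment at which its call begins: read the wrist's pose just before it. get_calibration takes no time and is no camera call; for the wrist camera it gives the pose at the moment of the call.
- hand_in(): hands the job in; it is judged then, once.
Trained networks look in the newest picture that a camera, given by its name, has taken for a name from the list of things; names that differ only in an ending like _2 or _b are one class to them, and where a whole thing is asked for, a point or a joint stands for the part that bears it (a point fixed in the world has none). Each returns a list of dicts, best first, with "confidence" (0 to 1); they miss things now and then, are a little off and sometimes report something else, mostly with a low value. They report only what shows in the picture. A call takes as long as a camera call.
- cut_out(target, camera): "mask" (400x640 bool, what is visible of it) and "position" ([row, column] in pixels, amid what is visible of it).
- place_of(target, camera): "position" ([row, column] in pixels: a listed point, or the origin of a listed thing).
The state is a dict: "t": time; "qpos": joint angles; "qd": joint speeds; "tau": joint torques, N m; "tcp_pos": TCP position; "eef_rot": TCP orientation; "contact_force": force on the tool from outside, world axes, zero at the start; "wrist_torque": the same for the moment, N m; "gripper_width": finger opening in m; "finger_force": force on a finger pad.
Only numpy, scipy, OpenCV 4.12 (cv2) and the standard library are available. Lean on these libraries where they do the work, as an engineer would, in place of code of your own. Each camera call takes 0.05 s, during which the arm holds its last target. There are 200 camera calls.

## Working session

There is one attempt and no reset: what is moved stays moved. The work goes in short steps, Python scripts to look and compute and a tool call to move; the robot and the scene stay as the last step left them, time stands still between calls to the robot, and variables do not carry over. Pictures are saved under pics/ and viewed, at most 13 in all, crops included, and the job is handed in when it is done.

Besides the shell and the picture viewer there is one more tool, called after "Call:" in YAML: its name, and indented under it one key for each argument. drive_tool: Moves the arm, as the interface text tells. Its arguments: {"type":"object","properties":{"motion":{"type":"array","items":{"type":"number","minimum":-1,"maximum":1}},"claw":{"type":"number"},"grip_force":{"type":"number"}},"required":["motion"]}

```bash
ls; mkdir -p pics; cat > h.py <<'E'
import numpy as np, cv2
from cell import *
def cam(n):
    c=get_calibration(n); return c,np.linalg.inv(np.array(c["extrinsics"]))
def p2w(n,rc,depth=None,z=None):
    """pixel -> world, by depth value or by intersecting plane z"""
    c,T=cam(n); r,k=rc
    d=np.array([(k-c["cx"])/c["fx"],(r-c["cy"])/c["fy"],1.])
    o=T[:3,3]; v=T[:3,:3]@d
    s=depth if depth is not None else (z-o[2])/v[2]
    return o+s*v
def cloud(n,depth,mask):
    c,T=cam(n); r,k=np.nonzero(mask&(depth>0)); d=depth[r,k]
    P=np.stack([(k-c["cx"])/c["fx"]*d,(r-c["cy"])/c["fy"]*d,d],1)
    return P@T[:3,:3].T+T[:3,3]
E
python3 - <<'E'
from h import *
o=observe(); print({k:np.round(v,3) for k,v in o.items()}, pinch_z)
for n in ("scene","top"):
    im,d=grab_frame(n); cv2.imwrite(f"pics/{n}0.png",im[...,::-1]); np.save(f"{n}0.npy",d)
    c=get_calibration(n); print(n,c["fx"],np.round(np.linalg.inv(c["extrinsics"]),3).tolist())
    for t in ("pipette","stand","rest","tube_rack","small_rack","reagent_bottle","handle_grip","hook_tip","dial_grip","dial_mark","fork_seat","rail_top"):
        r=place_of(t,n)
        for q in r[:2]:
            a,b=np.round(q["position"]).astype(int); a=min(max(a,0),399);b=min(max(b,0),639)
            print(n,t,round(q["confidence"],2),np.round(q["position"]), np.round(p2w(n,q["position"],depth=d[a,b]),3), np.round(p2w(n,q["position"],z=0),3))
E
```

```text
pics
{'t': np.float64(0.0), 'qpos': array([-1.424,  0.478,  0.022,  1.556, -0.011,  1.109, -0.083]), 'qd': array([ 0.   , -0.   , -0.001, -0.   ,  0.001,  0.002,  0.001]), 'tau': array([-1.0000e-03, -5.9644e+01,  1.6080e+00, -2.8121e+01,  1.2000e-02,
        9.0000e-03, -0.0000e+00]), 'tcp_pos': array([0.17 , 0.653, 0.204]), 'eef_rot': array([[-0.968,  0.252, -0.   ],
       [ 0.252,  0.968, -0.002],
       [-0.   , -0.002, -1.   ]]), 'contact_force': array([0.762, 0.029, 0.89 ]), 'wrist_torque': array([-0.017, -0.013, -0.001]), 'finger_force': np.float64(0.0), 'gripper_width': np.float64(0.085)} -0.0187
scene 428.5374399361425 [[0.493, 0.528, -0.692, 1.29], [0.87, -0.299, 0.392, -0.392], [-0.0, -0.795, -0.607, 0.803], [0.0, 0.0, 0.0, 1.0]]
scene pipette 0.94 [249. 236.] [ 0.59  -0.232  0.145] [ 0.436 -0.196  0.   ]
scene stand 0.68 [222. 402.] [0.578 0.253 0.012] [0.567 0.263 0.   ]
scene rest 0.75 [290. 219.] [ 0.561 -0.282  0.008] [ 0.553 -0.281  0.   ]
scene tube_rack 0.89 [224. 263.] [ 0.413 -0.103  0.032] [ 0.377 -0.091  0.   ]
scene small_rack 0.98 [319. 295.] [ 0.726 -0.159  
[... 1123 characters left out ...]
375 -0.089  0.   ]
top small_rack 0.77 [147. 376.] [ 0.689 -0.146  0.064] [ 0.708 -0.157  0.   ]
top reagent_bottle 0.91 [276. 223.] [0.31 0.3  0.09] [0.305 0.322 0.   ]
top reagent_bottle 0.33 [181. 400.] [ 0.564 -0.193  0.154] [ 0.595 -0.229  0.   ]
top handle_grip 0.84 [186. 418.] [ 0.555 -0.247  0.134] [ 0.58  -0.285  0.   ]
top hook_tip 0.86 [182. 401.] [ 0.564 -0.198  0.147] [ 0.594 -0.233  0.   ]
top dial_grip 0.73 [179. 413.] [ 0.571 -0.23   0.153] [ 0.602 -0.271  0.   ]
top dial_grip 0.69 [175. 400.] [ 0.579 -0.194  0.161] [ 0.614 -0.232  0.   ]
top fork_seat 0.75 [204. 242.] [0.523 0.267 0.009] [0.524 0.269 0.   ]
top rail_top 0.6 [208. 231.] [0.489 0.263 0.172] [0.511 0.302 0.   ]
```

```bash
python3 - <<'E'
import cv2,numpy as np
a=cv2.imread("pics/scene0.png"); b=cv2.imread("pics/top0.png")
cv2.imwrite("pics/s0c.png",cv2.resize(a[120:370,170:500],None,fx=2.4,fy=2.4,interpolation=2))
cv2.imwrite("pics/t0c.png",cv2.resize(b[110:310,190:450],None,fx=3,fy=3,interpolation=2))
E
```

```text
(no output)
```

View pics/s0c.png

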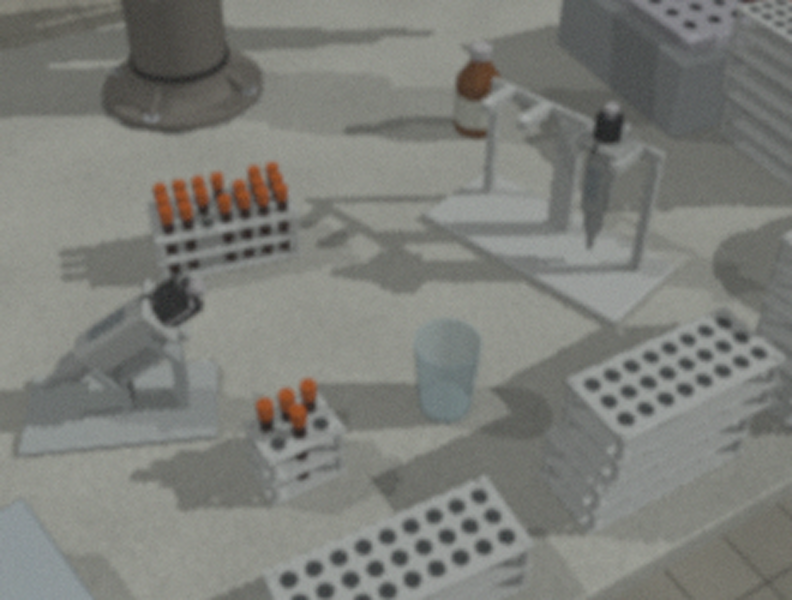

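View pics/t0c.png

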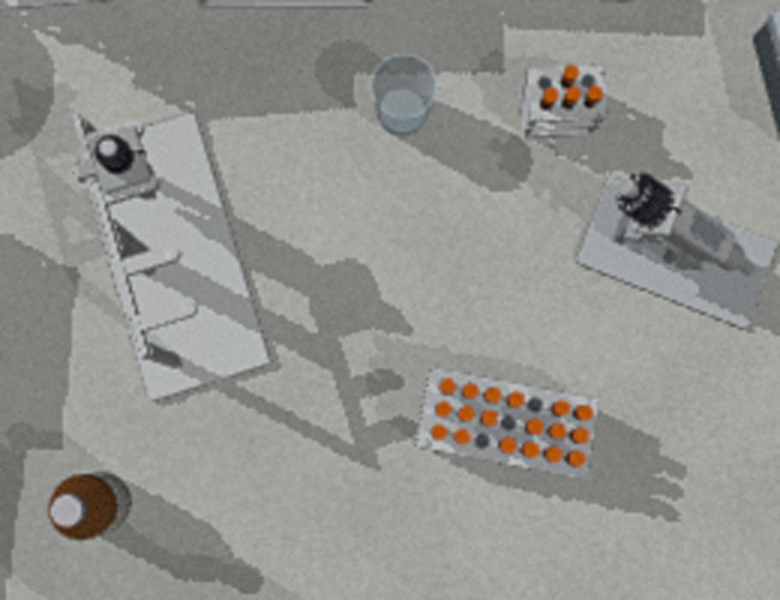

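Scene crop: the pipette lies in the rest (crop ~(150,320)), and the empty fork is at the stand's near-robot end (crop ~(515,105)). Top crop: the dial is at (648,200), the stand rail is on the left with its forks opening right (-y), and the hanging pipette is at (115,155). The next step is fitting poses to the depth clouds.

```bash
cat > fit.py <<'E'
from h import *
from scipy.optimize import least_squares
def Rz(a): c,s=np.cos(a),np.sin(a); return np.array([[c,-s,0],[s,c,0],[0,0,1.]])
def sdbox(P,lo,hi):
    c=(np.array(lo)+hi)/2; h=(np.array(hi)-lo)/2; q=np.abs(P-c)-h
    return np.linalg.norm(np.maximum(q,0),axis=1)+np.minimum(q.max(1),0)
def B(P,*v): v=np.array(v)/1e3; return sdbox(P,v[:3],v[3:])
def sd_stand(P):
    L=[B(P,-65,-140,0,65,140,10),B(P,24,-109,161,30,109,175)]
    for y in (34,86,-34,-86): L.append(B(P,-27,y-7,163,27,y+7,175))
    return np.min(L,axis=0)
t=np.radians(55); # pipette frame in rest: z towards +x, up
zp=np.array([np.sin(t),0,np.cos(t)]); xp=np.array([np.cos(t),0,-np.sin(t)]); RP=np.stack([xp,np.cross(zp,xp),zp],1)
OP=np.array([.05,0,.128])
def sd_pip(Q):
    L=[B(Q,-23,-26,0,23,26,8),B(Q,-20,-17,-90,20,17,0),B(Q,20,-7,0,41,7,8)]
    r=np.hypot(Q[:,0],Q[:,1])
    for R,a,b in ((.021,.009,.041),(.009,.041,.055)):
        q=np.stack([r-R,np.abs(Q[:,2]-(a+b)/2)-(b-a)/2],1)
        L.append(np.linalg.norm(np.maximum(q,0),axis=1)+np.minimum(q.max(1),0))
    return np.min(L,axis=0)
def sd_rest(P): return np.minimum(B(P,-95,-50,0,95,50,8),sd_pip((P-OP)@RP))
def fit(P,sd,x0):
    f=lambda x: sd((P-[x[0],x[1],x[3]])@Rz(x[2]))
    return least_squares(f,x0,loss="soft_l1",f_scale=.003,x_scale=[.01,.01,.05,.01])
if __name__=="__main__":
    D={n:np.load(n+"0.npy") for n in("scene","top")}
    C={n:cloud(n,D[n],D[n]>0) for n in D}
    for nm,sd,x0,R,zz in(("stand",sd_stand,[.55,.26,np.pi/2+.25,0],.17,.19),("rest",sd_rest,[.555,-.277,1.2,0],.13,.25)):
        for ns in (("top",),("scene",),("top","scene")):
            P=np.concatenate([C[n] for n in ns]); 
            P=P[(np.hypot(P[:,0]-x0[0],P[:,1]-x0[1])<R)&(P[:,2]>.005)&(P[:,2]<zz)]
            r=fit(P,sd,x0); x=r.x
            for k in range(3):
                e=np.abs(sd((P-[x[0],x[1],x[3]])@Rz(x[2]))); Q=P[e<.012]; r=fit(Q,sd,x); x=r.x
            print(nm,ns,len(P),len(Q),np.round(x,4),"med",np.median(np.abs(r.fun)).round(4))
E
python3 fit.py
```

```text
stand ('top',) 3690 3491 [5.5500e-01 2.5170e-01 1.8761e+00 3.0000e-04] med 0.0015
stand ('scene',) 4628 3510 [5.5580e-01 2.5020e-01 1.8677e+00 9.0000e-04] med 0.0011
stand ('top', 'scene') 8318 7000 [5.5560e-01 2.5060e-01 1.8684e+00 6.0000e-04] med 0.0013
rest ('top',) 1937 1796 [ 5.5300e-01 -2.7480e-01  1.1741e+00  2.0000e-04] med 0.0012
rest ('scene',) 4005 3574 [ 5.5500e-01 -2.7660e-01  1.1803e+00  5.0000e-04] med 0.001
rest ('top', 'scene') 5942 5365 [ 5.5470e-01 -2.7620e-01  1.1795e+00  4.0000e-04] med 0.001
```

Call:
drive_tool:
  motion: [0.027,-0.03,0.016,0,0,-0.027,0.055,-0.06,0.033,0,0,-0.054,0.082,-0.09,0.05,0,0,-0.081,0.11,-0.12,0.066,0,0,-0.108,0.137,-0.147,0.082,0,0,-0.136]
  claw: 1

```text
t: 1.72
tcp_pos: [0.2809, 0.534, 0.2717]
eef_rot: [[-0.856, 0.517, 0.0], [0.517, 0.856, 0.0], [-0.0, 0.0, -1.0]]
contact_force: [-0.3, 0.3, 0.2]
gripper_width: 0.0851
finger_force: 0.0
```

```bash
cat > log.py <<'E'
import json,numpy as np,os
from cell import observe
o=observe(); L=json.load(open("log.json")) if os.path.exists("log.json") else []
L.append([list(map(float,o["qpos"])),list(map(float,o["tcp_pos"])),np.array(o["eef_rot"]).tolist()]); json.dump(L,open("log.json","w"))
print(np.round(o["t"],2),np.round(o["qpos"],3),np.round(o["tcp_pos"],3),np.round(o["eef_rot"],3).tolist(),np.round(o["gripper_width"],4))
E
python3 log.py
```

```text
1.72 [-1.287  0.304  0.123  1.661 -0.04   1.179 -0.126] [0.281 0.534 0.272] [[-0.856, 0.517, 0.0], [0.517, 0.856, 0.0], [-0.0, 0.0, -1.0]] 0.0851
```

Call:
drive_tool:
  motion: [0.027,-0.03,0.016,0,0,-0.027,0.055,-0.06,0.033,0,0,-0.054,0.082,-0.09,0.05,0,0,-0.081,0.11,-0.12,0.066,0,0,-0.108,0.137,-0.147,0.082,0,0,-0.136]

```text
t: 2.13
tcp_pos: [0.3905, 0.4163, 0.3375]
eef_rot: [[-0.676, 0.736, 0.0], [0.736, 0.676, 0.0], [0.0, 0.001, -1.0]]
contact_force: [0.4, 0.3, -0.5]
gripper_width: 0.0848
finger_force: 0.0
```

```bash
python3 log.py
```

```text
2.13 [-1.133  0.205  0.249  1.648 -0.052  1.295 -0.132] [0.39  0.416 0.338] [[-0.676, 0.736, 0.0], [0.736, 0.676, 0.0], [0.0, 0.001, -1.0]] 0.0848
```

Call:
drive_tool:
  motion: [0.027,-0.03,0.016,0,0,-0.027,0.055,-0.06,0.033,0,0,-0.054,0.082,-0.09,0.05,0,0,-0.081,0.11,-0.12,0.066,0,0,-0.108,0.137,-0.147,0.082,0,0,-0.136]

```text
t: 2.55
tcp_pos: [0.5, 0.2985, 0.4032]
eef_rot: [[-0.442, 0.897, 0.001], [0.897, 0.442, 0.0], [0.0, 0.001, -1.0]]
contact_force: [0.9, -0.2, 0.1]
gripper_width: 0.0852
finger_force: 0.0
```

```bash
python3 log.py
```

```text
2.55 [-0.961  0.204  0.389  1.517 -0.078  1.435 -0.111] [0.5   0.299 0.403] [[-0.442, 0.897, 0.001], [0.897, 0.442, 0.0], [0.0, 0.001, -1.0]] 0.0852
```

Call:
drive_tool:
  motion: [0.004,-0.05,-0.004,0,0,-0.027,0.008,-0.1,-0.008,0,0,-0.054,0.012,-0.15,-0.012,0,0,-0.081,0.016,-0.2,-0.016,0,0,-0.108,0.02,-0.2475,-0.02,0,0,-0.136]

```text
t: 2.97
tcp_pos: [0.5148, 0.1, 0.3862]
eef_rot: [[-0.172, 0.985, 0.001], [0.985, 0.172, 0.001], [0.0, 0.001, -1.0]]
contact_force: [0.7, -0.6, -0.3]
gripper_width: 0.0858
finger_force: 0.0
```

```bash
python3 log.py
```

```text
2.97 [-0.79   0.093  0.53   1.68  -0.048  1.381 -0.08 ] [0.515 0.1   0.386] [[-0.172, 0.985, 0.001], [0.985, 0.172, 0.001], [0.0, 0.001, -1.0]] 0.0858
```

Call:
drive_tool:
  motion: [0.004,-0.05,-0.004,0,0,-0.027,0.008,-0.1,-0.008,0,0,-0.054,0.012,-0.15,-0.012,0,0,-0.081,0.016,-0.2,-0.016,0,0,-0.108,0.02,-0.2475,-0.02,0,0,-0.136]

```text
t: 3.38
tcp_pos: [0.5305, -0.0979, 0.3704]
eef_rot: [[0.111, 0.994, 0.001], [0.994, -0.111, 0.001], [0.001, 0.001, -1.0]]
contact_force: [1.4, -0.2, -0.4]
gripper_width: 0.0855
finger_force: 0.0
```

```bash
python3 log.py
```

```text
3.38 [-0.552  0.142  0.713  1.684 -0.095  1.35   0.065] [ 0.531 -0.098  0.37 ] [[0.111, 0.994, 0.001], [0.994, -0.111, 0.001], [0.001, 0.001, -1.0]] 0.0855
```

```bash
cat > kin.py <<'E'
import numpy as np,json,itertools
from scipy.spatial.transform import Rotation as R
from scipy.optimize import least_squares
AX="zyzyzyz"
def fk(q,s,p):
    # p: beta, g7, d1,d3,d5,d7,a3,a5,a7
    T=R.from_euler("z",p[0]); x=np.array([0,0,p[2]])
    for i in range(7):
        T=T*R.from_euler(AX[i],s[i]*q[i])
        if i==2: x=x+T.apply([p[6],0,p[3]])
        if i==3: x=x+T.apply([p[7],0,0])
        if i==4: x=x+T.apply([0,0,p[4]])
        if i==5: x=x+T.apply([p[8],0,0])
        if i==6: x=x+T.apply([0,0,p[5]])
    return x,T*R.from_euler("z",p[1])
def load():
    L=json.load(open("log.json")); return [(np.array(a),np.array(b),R.from_matrix(c)) for a,b,c in L]
def res(p,s,L):
    o=[]
    for q,x,r in L:
        X,T=fk(q,s,p); o+=[X-x,(T.inv()*r).as_rotvec()*.3]
    return np.concatenate(o)
if __name__=="__main__":
    L=load(); out=[]
    for s in itertools.product((1,-1),repeat=7):
        if s[1]<0: continue
        if (s[3],s[5]) != (1,1): continue
        for g in (0,np.pi):
            r=least_squares(res,[0,g,.3,.4,.4,.2,0,0,0],args=(s,L),max_nfev=60); out.append((r.cost,s,r.x))
    out.sort(key=lambda a:a[0])
    for o in out[:4]: print(o[0],o[1],np.round(o[2],4))
    json.dump([out[0][1],out[0][2].tolist()],open("kin.json","w"))
E
python3 kin.py
```

```text
1.900280617807032e-05 (-1, 1, -1, 1, -1, 1, -1) [-0.1018  1.469   4.2618  0.4873  0.4763  4.2834  0.0078 -0.0136 -0.0044]
1.900280617808418e-05 (-1, 1, -1, 1, -1, 1, -1) [-0.1018  1.469   4.2618  0.4873  0.4763  4.2834  0.0078 -0.0136 -0.0044]
0.003759434091278 (-1, 1, -1, 1, 1, 1, -1) [-0.1089  1.4899 -0.0534  0.4786  0.4779 -0.0468  0.01   -0.0081 -0.0061]
0.003759434091281519 (-1, 1, -1, 1, 1, 1, -1) [-0.1089  1.4899 -0.0534  0.4786  0.4779 -0.0468  0.01   -0.0081 -0.0061]
```

```bash
cat > plan.py <<'E'
from fit import *
from scipy.spatial.transform import Rotation as R
ST=(.5556,.2506,1.8684); RS=(.5547,-.2762,1.1795)
def pipR():
    Rr=Rz(RS[2]); return Rr@RP, np.array([RS[0],RS[1],0])+Rr@OP
def tool_in_pip(tilt,zg):
    """tool pose in pipette frame: y=-yp, z tilted down"""
    a=np.radians(tilt); z=np.array([np.cos(a),0,-np.sin(a)]); y=np.array([0,-1,0.]); 
    return np.stack([np.cross(y,z),y,z],1), np.array([0,0,zg])+.0187*z
def goto(p,M,cur=None):
    o=observe(); cp,cR=(o["tcp_pos"],o["eef_rot"]) if cur is None else cur
    d=np.array(p)-cp; rv=R.from_matrix(np.array(M)@np.array(cR).T).as_rotvec()
    print("shift share",np.round(d/.8,4),"turn share",np.round(rv/np.radians(120),4),"| mm",np.round(d*1e3,1),"deg",np.round(np.degrees(np.linalg.norm(rv)),1))
E
cat > a.py <<'E'
from plan import *
Rp,Op=pipR(); Rt,pt=tool_in_pip(20,-.053); M=Rp@Rt; g=Op+Rp@pt
print("grasp tcp",g,"\n",M)
goto(g-.12*M[:,2],M); goto(g,M)
E
python3 a.py
```

```text
grasp tcp [ 0.55905729 -0.26563869  0.07953764] 
 [[ 0.36839163  0.92441543  0.09871024]
 [ 0.89291674 -0.38138708  0.23925632]
 [ 0.25881905  0.         -0.96592583]]
shift share [ 0.0208 -0.2455 -0.2187] turn share [ 0.1213 -0.0307 -0.1328] | mm [  16.7 -196.4 -174.9] deg 21.9
shift share [ 0.0357 -0.2096 -0.3636] turn share [ 0.1213 -0.0307 -0.1328] | mm [  28.5 -167.7 -290.9] deg 21.9
```

Call:
drive_tool:
  motion: [0.0025,-0.045,-0.015,0.015,-0.004,-0.017,0.005,-0.09,-0.035,0.03,-0.008,-0.033,0.008,-0.13,-0.06,0.045,-0.011,-0.05,0.01,-0.165,-0.09,0.06,-0.015,-0.066,0.013,-0.19,-0.12,0.075,-0.019,-0.083]

```text
t: 3.8
tcp_pos: [0.541, -0.251, 0.2737]
eef_rot: [[0.278, 0.959, 0.056], [0.947, -0.283, 0.152], [0.161, 0.011, -0.987]]
contact_force: [0.5, 0.4, 0.4]
gripper_width: 0.0853
finger_force: 0.0
```

Call:
drive_tool:
  motion: [0.0025,-0.02,-0.03,0.015,-0.004,-0.015,0.005,-0.035,-0.06,0.03,-0.008,-0.03,0.008,-0.055,-0.0987,0.046,-0.012,-0.05,0.008,-0.055,-0.0987,0.046,-0.012,-0.05]

```text
t: 4.13
tcp_pos: [0.5434, -0.2945, 0.1889]
eef_rot: [[0.375, 0.922, 0.092], [0.891, -0.386, 0.24], [0.257, -0.008, -0.966]]
contact_force: [-1.3, 0.6, 0.3]
gripper_width: 0.0854
finger_force: 0.0
```

```bash
python3 log.py; python3 kin.py; python3 a.py; python3 - <<'E'
from h import *
c=get_calibration("wrist"); print(c)
im,d=grab_frame("wrist"); cv2.imwrite("pics/w1.png",im[...,::-1]); np.save("w1.npy",d); np.save("w1T.npy",c["extrinsics"])
E
```

```text
4.13 [ 0.032  0.525  0.72   1.717 -0.634  1.189  0.594] [ 0.543 -0.294  0.189] [[0.375, 0.922, 0.092], [0.891, -0.386, 0.24], [0.257, -0.008, -0.966]] 0.0854
8.078234911047305e-05 (-1, 1, -1, 1, -1, 1, -1) [-0.1014  1.47    0.398   0.4919  0.4534  0.4316  0.0225 -0.0192 -0.0129]
8.078234911047531e-05 (-1, 1, -1, 1, -1, 1, -1) [-0.1014  1.47    0.398   0.4919  0.4534  0.4316  0.0225 -0.0192 -0.0129]
0.07199065325306044 (-1, 1, -1, 1, -1, 1, 1) [-0.1039  1.3974  0.3972  0.4967  0.4546  0.434   0.0211 -0.0177 -0.0124]
0.07199065325306045 (-1, 1, -1, 1, -1, 1, 1) [-0.1039  1.3974  0.3972  0.4967  0.4546  0.434   0.0211 -0.0177 -0.0124]
grasp tcp [ 0.55905729 -0.26563869  0.07953764] 
 [[ 0.36839163  0.92441543  0.09871024]
 [ 0.89291674 -0.38138708  0.23925632]
 [ 0.25881905  0.         -0.96592583]]
shift share [0.0048 0.0001 0.0081] turn share [-0.0006 -0.0041  0.0024] | mm [3.8 0.1 6.5] deg 0.6
shift share [ 0.0196  0.036  -0.1368] turn share [-0.0006 -0.0041  0.0024] | mm [  15.7   28.8 -109.4] deg 0.6
{'fx': 309.70691628693146, 'fy': 309.70691628693146, 'cx': 317.8496296014338, 'cy': 199.4346400186862, 'extrinsics': array([[ 0.92251248, -0.38588034, -0.00819069, -0.61346173],
       [-0.38442946, -0.92052249,  0.06965872, -0.0506675 ],
       [-0.03441964, -0.06111229, -0.99753726,  0.37576765],
       [ 0.        ,  0.        ,  0.        ,  1.        ]])}
```

View pics/w1.png

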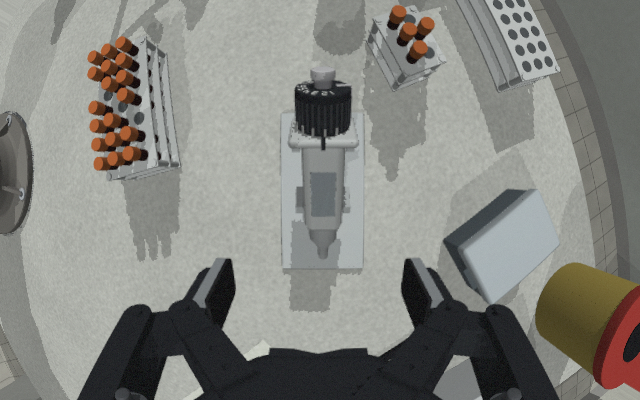

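Wrist view: the pipette is centred between the fingers (column ~323), with the dial up at (323,105) and the mark at (322,143). I'll refine with wrist depth and zoom in on the dial.

```bash
cat >> h.py <<'E'
def wcloud(d,Tcw,mask=None):
    c=get_calibration("wrist"); k,r=np.meshgrid(np.arange(640),np.arange(400))
    u=(k-c["cx"])/c["fx"]; v=(r-c["cy"])/c["fy"]; th=np.hypot(u,v)
    m=(d>0)&(th<1.2)
    if mask is not None: m&=mask
    u,v,th,z=u[m],v[m],th[m],d[m]; s=np.where(th>1e-6,np.tan(th)/np.maximum(th,1e-6),1)
    P=np.stack([u*s*z,v*s*z,z],1); T=np.linalg.inv(Tcw); return P@T[:3,:3].T+T[:3,3]
E
cat > fitw.py <<'E'
from fit import *
P=wcloud(np.load("w1.npy"),np.load("w1T.npy"))
x=np.array([.5547,-.2762,1.1795,0]); x0=x
P=P[(np.hypot(P[:,0]-x[0],P[:,1]-x[1])<.13)&(P[:,2]>.005)&(P[:,2]<.25)]
for k in range(4):
    e=np.abs(sd_rest((P-[x[0],x[1],x[3]])@Rz(x[2]))); Q=P[e<.012]; r=fit(Q,sd_rest,x); x=r.x
print(len(P),len(Q),np.round(x,4),np.median(np.abs(r.fun)))
E
python3 fitw.py; python3 -c "
import cv2;a=cv2.imread('pics/w1.png');cv2.imwrite('pics/w1c.png',cv2.resize(a[60:160,275:375],None,fx=6,fy=6,interpolation=2))"
```

```text
17033 14545 [ 5.5490e-01 -2.7570e-01  1.1762e+00 -3.0000e-04] 0.0005360355366240202
```

View pics/w1c.png

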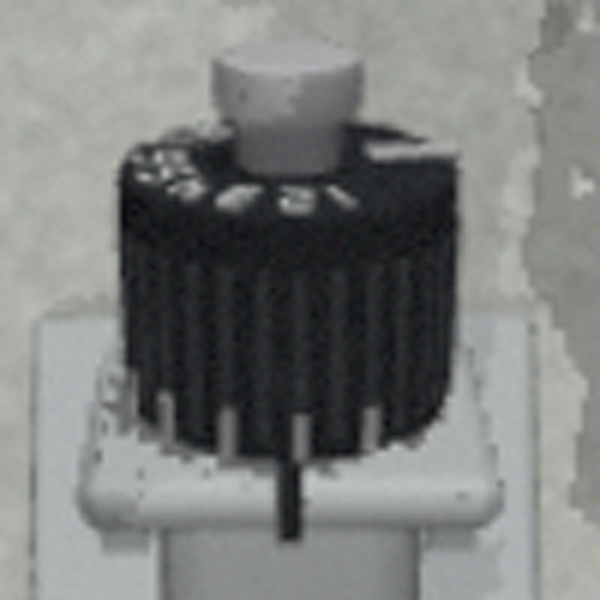

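Crop: the "2" stands at the mark (297,200 above 290,500) and the bar is at right, so the dial needs +4 clicks (+96° CCW).

```bash
sed -i 's/RS=.*/RS=(.5549,-.2758,1.1767)/' plan.py; python3 log.py; python3 a.py; python3 kin.py|head -1
```

```text
4.18 [ 0.029  0.522  0.72   1.715 -0.632  1.192  0.592] [ 0.545 -0.293  0.192] [[0.372, 0.924, 0.093], [0.892, -0.383, 0.239], [0.257, -0.006, -0.966]] 0.0855
grasp tcp [ 0.55928685 -0.26525093  0.07953764] 
 [[ 0.37089035  0.92334393  0.09937977]
 [ 0.89188175 -0.38397394  0.23897899]
 [ 0.25881905  0.         -0.96592583]]
shift share [ 0.0031 -0.001   0.0047] turn share [-0.0002 -0.003  -0.0005] | mm [ 2.5 -0.8  3.7] deg 0.4
shift share [ 0.018   0.0349 -0.1402] turn share [-0.0002 -0.003  -0.0005] | mm [  14.4   27.9 -112.2] deg 0.4
0.00012017169967542284 (-1, 1, -1, 1, -1, 1, -1) [-0.1012  1.4706  0.396   0.4922  0.4439  0.4318  0.0267 -0.02   -0.0178]
```

Call:
drive_tool:
  motion: [0.0038,0.009,-0.036,0,0,0,0.0076,0.018,-0.072,0,0,0,0.0114,0.027,-0.109,0,0,0,0.0137,0.0324,-0.1305,0,0,0,0.0152,0.036,-0.145,0,0,-0.001]

```text
t: 4.6
tcp_pos: [0.5608, -0.2602, 0.0784]
eef_rot: [[0.364, 0.926, 0.098], [0.895, -0.377, 0.24], [0.259, -0.0, -0.966]]
contact_force: [0.2, 0.1, -0.1]
gripper_width: 0.0857
finger_force: 0.0
```

Call:
drive_tool:
  motion: [0,0,0,0,0,0,0,0,0,0,0,0,0,0,0,0,0,0]

```text
t: 4.85
tcp_pos: [0.5609, -0.2637, 0.0811]
eef_rot: [[0.367, 0.925, 0.101], [0.894, -0.381, 0.237], [0.257, 0.004, -0.966]]
contact_force: [0.2, -0.6, 0.0]
gripper_width: 0.0854
finger_force: 0.0
```

```bash
python3 log.py; python3 a.py|tail -1; python3 -c "
from cell import observe;print(observe()['contact_force'])"
```

```text
4.85 [ 0.039  0.638  0.631  1.811 -0.758  0.997  0.679] [ 0.561 -0.264  0.081] [[0.367, 0.925, 0.101], [0.894, -0.381, 0.237], [0.257, 0.004, -0.966]] 0.0854
shift share [-0.0021 -0.0019 -0.002 ] turn share [ 0.0013  0.0013 -0.0018] | mm [-1.6 -1.5 -1.6] deg 0.3
[ 0.24919188 -0.58978728  0.02566656]
```

Call:
drive_tool:
  motion: [0,0,0,0,0,0,0,0,0,0,0,0,0,0,0,0,0,0,0,0,0,0,0,0,0,0,0,0,0,0]
  claw: -1
  grip_force: 60

```text
t: 5.27
tcp_pos: [0.5602, -0.2632, 0.0799]
eef_rot: [[0.368, 0.925, 0.1], [0.893, -0.381, 0.238], [0.258, 0.002, -0.966]]
contact_force: [0.1, -0.5, 1.1]
gripper_width: 0.0325
finger_force: 59.9
```

Call:
drive_tool:
  motion: [0,0,0,0,0,0,0,0,0,0,0,0,0,0,0,0,0,0,0,0,0,0,0,0]

```text
t: 5.6
tcp_pos: [0.5602, -0.2632, 0.0798]
eef_rot: [[0.368, 0.925, 0.1], [0.893, -0.381, 0.238], [0.258, 0.002, -0.966]]
contact_force: [-1.1, -0.7, 6.2]
gripper_width: 0.0327
finger_force: 60.4
```

```bash
python3 log.py; python3 -c "
from cell import observe;print(observe()['contact_force'])"
```

```text
5.6 [ 0.039  0.639  0.63   1.812 -0.759  0.996  0.679] [ 0.56  -0.263  0.08 ] [[0.368, 0.925, 0.1], [0.893, -0.381, 0.238], [0.258, 0.002, -0.966]] 0.0327
[-1.06013655 -0.69899235  6.20084787]
```

Call:
drive_tool:
  motion: [0,0,0.01,0,0,0,0,0,0.03,0,0,0,0,0,0.06,0,0,0,0,0,0.1,0,0,0,0,0,0.14,0,0,0]

```text
t: 6.02
tcp_pos: [0.5589, -0.2625, 0.1925]
eef_rot: [[0.368, 0.925, 0.097], [0.893, -0.381, 0.239], [0.257, -0.002, -0.966]]
contact_force: [0.7, 0.0, -1.7]
gripper_width: 0.0327
finger_force: 60.7
```

Call:
drive_tool:
  motion: [0,0,0.04,0,0,0,0,0,0.08,0,0,0,0,0,0.12,0,0,0,0,0,0.15,0,0,0,0,0,0.17,0,0,0]

```text
t: 6.43
tcp_pos: [0.5598, -0.2636, 0.3312]
eef_rot: [[0.368, 0.924, 0.102], [0.894, -0.381, 0.237], [0.257, 0.004, -0.966]]
contact_force: [-0.1, -0.5, -2.1]
gripper_width: 0.0323
finger_force: 60.8
```

```bash
python3 log.py; python3 kin.py|head -1; cat > ik.py <<'E'
from kin import *; from plan import *
s,p=json.load(open("kin.json"))
lo=np.array([-2.96,-.34,-1.41,.24,-1.37,.17,-2.96]); hi=np.array([2.96,2.1,1.46,2.44,4.51,1.92,2.96])
from kin import R
def ik(x,M,q0,w=.01):
    def f(q):
        X,T=fk(q,s,p); return np.concatenate([X-x,(T.inv()*R.from_matrix(M)).as_rotvec()*.3,w*.01*(q-q0)])
    best=None
    r=least_squares(f,np.clip(q0,lo+.01,hi-.01),bounds=(lo,hi)); return r.x,np.linalg.norm(f(r.x)[:6])
if __name__=="__main__":
    q0=load()[-1][0]; S=Rz(ST[2]); seat=np.array([ST[0],ST[1],0])+S@[0,.06,.175]
    print("seat",seat)
    for tilt in (20,):
        Rt,pt=tool_in_pip(tilt,-.053)
        for dx,dz in ((0,0),(0,.015),(-.09,.05)):
            x=seat+S@(np.array([dx,0,dz])+pt); M=S@Rt
            rng=np.random.default_rng(0); sol=[ik(x,M,q0)]+[ik(x,M,rng.uniform(lo,hi)) for _ in range(25)]
            ok=[np.round(q,2) for q,e in sol if e<.002]
            print(dx,dz,np.round(x,3),"near",np.round(sol[0][0],2),sol[0][1],len(ok)); 
            for q in ok[:4]: print("   ",q)
E
python3 ik.py
```

```text
6.43 [-0.078  0.39   0.785  1.565 -0.531  1.398  0.408] [ 0.56  -0.264  0.331] [[0.368, 0.924, 0.102], [0.894, -0.381, 0.237], [0.257, 0.004, -0.966]] 0.0323
0.00022654055677713276 (-1, 1, -1, 1, -1, 1, -1) [-0.1004  1.4721  0.3919  0.4957  0.441   0.4262  0.0347 -0.0164 -0.0131]
seat [0.49823749 0.2330062  0.175     ]
0 0 [0.493 0.25  0.116] near [-0.02  0.93  0.18  1.78 -1.06  1.56  1.15] 5.22541553502063e-08 13
    [-0.02  0.93  0.18  1.78 -1.06  1.56  1.15]
    [ 0.43  0.98 -0.42  1.78 -0.72  1.24  0.9 ]
    [-0.01  0.93  0.16  1.78 -1.05  1.55  1.14]
    [ 0.98  1.71 -1.41  1.79  0.5   1.12 -0.13]
0 0.015 [0.493 0.25  0.131] near [-0.03  0.9   0.19  1.79 -1.06  1.57  1.13] 5.124130446061672e-08 13
    [-0.03  0.9   0.19  1.79 -1.06  1.57  1.13]
    [ 0.43  0.95 -0.42  1.79 -0.73  1.26  0.89]
    [-0.03  0.9   0.19  1.79 -1.06  1.57  1.14]
    [ 0.98  1.67 -1.41  1.8   0.46  1.11 -0.12]
-0.09 0.05 [0.519 0.164 0.166] near [ 0.07  0.9   0.23  1.66 -0.97  1.71  1.08] 4.421217544160587e-08 13
    [ 0.07  0.9   0.23  1.66 -0.97  1.71  1.08]
    [ 0.48  0.92 -0.34  1.66 -0.68  1.45  0.86]
    [ 0.2   0.89  0.04  1.66 -0.88  1.62  1.02]
    [ 1.03  1.58 -1.41  1.67  0.34  1.29 -0.03]
```

```bash
cat > b.py <<'E'
from plan import *; import sys
S=Rz(ST[2]); seat=np.array([ST[0],ST[1],0])+S@[0,.06,.175]
Rt,pt=tool_in_pip(20,-.053)
dx,dz=float(sys.argv[1]),float(sys.argv[2])
x=seat+S@(np.array([dx,0,dz])+pt); print(np.round(x,4)); goto(x,S@Rt)
E
python3 b.py -.12 .12; python3 b.py -.12 .05
```

```text
[0.5283 0.1351 0.2356]
shift share [-0.0394  0.4983 -0.1195] turn share [ 0.4672 -0.0202  0.3037] | mm [-31.5 398.7 -95.6] deg 66.9
[0.5283 0.1351 0.1656]
shift share [-0.0394  0.4983 -0.207 ] turn share [ 0.4672 -0.0202  0.3037] | mm [ -31.5  398.7 -165.6] deg 66.9
```

Call:
drive_tool:
  motion: [-0.0026,0.02,0,0.02,-0.001,0.013,-0.005,0.05,0,0.05,-0.002,0.033,-0.008,0.09,0,0.085,-0.004,0.055,-0.0105,0.13,0,0.12,-0.005,0.078,-0.0131,0.166,0,0.1557,-0.0067,0.1012]

```text
t: 6.85
tcp_pos: [0.5482, -0.1273, 0.327]
eef_rot: [[0.175, 0.984, 0.024], [0.817, -0.159, 0.555], [0.55, -0.078, -0.832]]
contact_force: [-0.6, -0.2, -3.6]
gripper_width: 0.0323
finger_force: 60.8
```

Call:
drive_tool:
  motion: [-0.0026,0.033,-0.006,0.031,-0.001,0.02,-0.005,0.066,-0.012,0.062,-0.003,0.04,-0.008,0.1,-0.02,0.093,-0.004,0.061,-0.0105,0.133,-0.03,0.125,-0.005,0.081,-0.0131,0.166,-0.04,0.1557,-0.0067,0.1012]

```text
t: 7.27
tcp_pos: [0.5379, 0.0043, 0.2946]
eef_rot: [[0.014, 0.994, -0.107], [0.617, 0.076, 0.783], [0.787, -0.077, -0.612]]
contact_force: [-0.2, -0.5, -2.7]
gripper_width: 0.0326
finger_force: 60.8
```

Call:
drive_tool:
  motion: [-0.0026,0.04,-0.016,0.036,-0.002,0.024,-0.005,0.08,-0.033,0.072,-0.003,0.047,-0.008,0.115,-0.05,0.105,-0.004,0.07,-0.011,0.145,-0.066,0.135,-0.006,0.087,-0.0131,0.166,-0.08,0.1557,-0.0067,0.1012]

```text
t: 7.68
tcp_pos: [0.5267, 0.1384, 0.2296]
eef_rot: [[-0.098, 0.954, -0.283], [0.321, 0.299, 0.898], [0.942, -0.003, -0.336]]
contact_force: [0.7, -1.0, -2.6]
gripper_width: 0.0329
finger_force: 60.9
```

Call:
drive_tool:
  motion: [0,0,0,0,0,0,0,0,0,0,0,0,0,0,0,0,0,0]

```text
t: 7.93
tcp_pos: [0.5284, 0.1349, 0.2312]
eef_rot: [[-0.099, 0.955, -0.278], [0.328, 0.295, 0.898], [0.94, -0.002, -0.342]]
contact_force: [0.3, -0.4, -2.2]
gripper_width: 0.0328
finger_force: 60.9
```

```bash
python3 log.py; python3 b.py -.12 .12; python3 kin.py|head -1; python3 - <<'E'
from h import *
c=get_calibration("wrist"); im,d=grab_frame("wrist"); cv2.imwrite("pics/w2.png",im[...,::-1]); np.save("w2.npy",d); np.save("w2T.npy",c["extrinsics"])
for n in("scene","top"):
    im,d=grab_frame(n); cv2.imwrite(f"pics/{n}2.png",im[...,::-1]); np.save(n+"2.npy",d)
E
```

```text
7.93 [-0.023  0.7    0.297  1.765 -1.08   1.726  1.047] [0.528 0.135 0.231] [[-0.099, 0.955, -0.278], [0.328, 0.295, 0.898], [0.94, -0.002, -0.342]] 0.0328
[0.5283 0.1351 0.2356]
shift share [-0.0001  0.0002  0.0056] turn share [ 0.0004 -0.0009 -0.0009] | mm [-0.1  0.1  4.4] deg 0.2
0.001146657321093906 (-1, 1, -1, 1, -1, 1, -1) [-0.0855  1.4917  0.3256  0.514   0.4418  0.3533  0.0547  0.0042  0.0068]
```

View pics/w2.png

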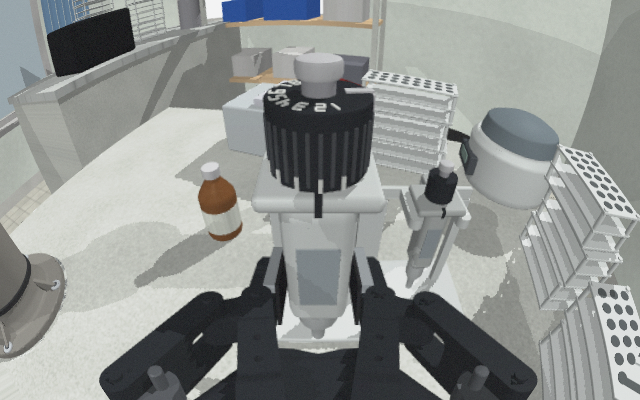

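Wrist view: the pipette is upright in hand, dial at (320,115) with 2 at the mark (318,205). The empty fork is hidden behind it. Next I'll fit the pipette and stand poses from all clouds.

```bash
cat > c.py <<'E'
from plan import *; import sys
def pfit(P,x0,R0):
    f=lambda x,P: sd_pip((P-x0-x[:3])@(R.from_rotvec(x[3:]).as_matrix()@R0))
    x=np.zeros(6)
    P=P[np.abs(f(x,P))<.02]
    for th in (.015,.008,.006,.005):
        Q=P[np.abs(f(x,P))<th]; x=least_squares(f,x,args=(Q,),loss="soft_l1",f_scale=.002,x_scale=[.01]*3+[.1]*3).x
    return x0+x[:3],R.from_rotvec(x[3:]).as_matrix()@R0,len(Q),np.median(np.abs(f(x,Q)))
def clouds(k):
    C={n:cloud(n,np.load(f"{n}{k}.npy"),np.load(f"{n}{k}.npy")>0) for n in("scene","top")}
    C["wrist"]=wcloud(np.load(f"w{k}.npy"),np.load(f"w{k}T.npy")); return C
if __name__=="__main__":
    k=sys.argv[1]; C=clouds(k); o=observe()
    Rt,pt=tool_in_pip(20,-.053); R0=o["eef_rot"]@Rt.T; x0=o["tcp_pos"]-R0@pt
    S=Rz(ST[2]); seat=np.array([ST[0],ST[1],0])+S@[0,.06,.175]
    for n in (["scene"],["top"],["wrist"],["scene","top","wrist"]):
        P=np.concatenate([C[m] for m in n]); p,M,N,e=pfit(P,x0,R0)
        print(n,N,round(e,4),"vs expected mm",np.round((p-x0)*1e3,1),"| rel seat, stand axes mm",np.round(S.T@(p-seat)*1e3,1),"rot deg stand axes",np.round(np.degrees(R.from_matrix(S.T@M).as_rotvec()),2))
    for n in C:
        P=C[n]; P=P[(np.hypot(P[:,0]-ST[0],P[:,1]-ST[1])<.17)&(P[:,2]>.005)&(P[:,2]<.19)]
        x=np.array([*ST,0])
        for t in range(4):
            Q=P[np.abs(sd_stand((P-[x[0],x[1],x[3]])@Rz(x[2])))<.01]; x=fit(Q,sd_stand,x).x
        print("stand",n,len(Q),np.round(x,4))
E
python3 c.py 2
```

```text
['scene'] 848 0.0008 vs expected mm [ 0.2 -1.2 -2.6] | rel seat, stand axes mm [-121.9   -0.3  113.8] rot deg stand axes [ 0.3   0.3  -0.25]
['top'] 531 0.0009 vs expected mm [-1.2 -0.7 -2.4] | rel seat, stand axes mm [-121.     0.9  114. ] rot deg stand axes [ 0.28  0.72 -3.71]
['wrist'] 23865 0.0004 vs expected mm [ 0.  -0.5 -3.3] | rel seat, stand axes mm [-121.2   -0.3  113.1] rot deg stand axes [0.12 0.17 0.06]
['scene', 'top', 'wrist'] 25234 0.0004 vs expected mm [-0.  -0.5 -3.2] | rel seat, stand axes mm [-121.2   -0.3  113.2] rot deg stand axes [0.21 0.16 0.02]
stand scene 3466 [5.559e-01 2.499e-01 1.869e+00 9.000e-04]
stand top 3433 [5.5490e-01 2.5120e-01 1.8741e+00 3.0000e-04]
stand wrist 5735 [5.5720e-01 2.5190e-01 1.8667e+00 9.0000e-04]
```

Call:
drive_tool:
  motion: [-0.003,0.01,-0.02,0,0,0,-0.007,0.022,-0.05,0,0,0,-0.011,0.036,-0.08,0,0,0,-0.015,0.05,-0.105,0,0,0,-0.0184,0.06,-0.119,0,0,0]

```text
t: 8.5
tcp_pos: [0.5123, 0.185, 0.1335]
eef_rot: [[-0.098, 0.955, -0.28], [0.327, 0.297, 0.897], [0.94, -0.004, -0.342]]
contact_force: [-1.0, 0.4, -2.7]
gripper_width: 0.0326
finger_force: 61.0
```

Call:
drive_tool:
  motion: [0,0,0,0,0,0,0,0,0,0,0,0,0,0,0,0,0,0,0,0,0,0,0,0]

```text
t: 8.83
tcp_pos: [0.5148, 0.1827, 0.1369]
eef_rot: [[-0.102, 0.955, -0.277], [0.328, 0.295, 0.898], [0.939, 0.001, -0.343]]
contact_force: [0.3, -0.0, -2.2]
gripper_width: 0.0326
finger_force: 60.9
```

```bash
python3 log.py; python3 - <<'E'
from h import *
c=get_calibration("wrist"); im,d=grab_frame("wrist"); cv2.imwrite("pics/w3.png",im[...,::-1]); np.save("w3.npy",d); np.save("w3T.npy",c["extrinsics"])
for n in("scene","top"):
    im,d=grab_frame(n); cv2.imwrite(f"pics/{n}3.png",im[...,::-1]); np.save(n+"3.npy",d)
E
python3 c.py 3
```

```text
8.83 [-0.064  0.815  0.248  1.834 -1.144  1.592  1.176] [0.515 0.183 0.137] [[-0.102, 0.955, -0.277], [0.328, 0.295, 0.898], [0.939, 0.001, -0.343]] 0.0326
['scene'] 682 0.0008 vs expected mm [ 0.5 -1.5 -1.7] | rel seat, stand axes mm [-71.7  -0.9  19.4] rot deg stand axes [0.02 0.07 0.81]
['top'] 434 0.0009 vs expected mm [-0.5 -1.  -2.4] | rel seat, stand axes mm [-70.9  -0.1  18.7] rot deg stand axes [ 0.59  1.18 -1.68]
['wrist'] 23867 0.0004 vs expected mm [ 0.7 -1.2 -2.2] | rel seat, stand axes mm [-71.5  -1.1  18.9] rot deg stand axes [ 0.01  0.21 -0.16]
['scene', 'top', 'wrist'] 24982 0.0004 vs expected mm [ 0.6 -1.3 -2.2] | rel seat, stand axes mm [-71.5  -1.   18.9] rot deg stand axes [ 0.1   0.21 -0.14]
stand scene 3231 [5.559e-01 2.503e-01 1.869e+00 8.000e-04]
stand top 3164 [5.5520e-01 2.5170e-01 1.8727e+00 2.0000e-04]
stand wrist 14052 [5.5620e-01 2.5090e-01 1.8779e+00 5.0000e-04]
```

Call:
drive_tool:
  motion: [-0.003,0.0095,0,0,0,0,-0.006,0.019,0,0,0,0,-0.009,0.0285,0,0,0,0,-0.012,0.038,0,0,0,0,-0.0148,0.0478,0,0,0,0]

```text
t: 9.4
tcp_pos: [0.5013, 0.2232, 0.1361]
eef_rot: [[-0.1, 0.955, -0.28], [0.326, 0.297, 0.897], [0.94, -0.002, -0.341]]
contact_force: [0.4, 0.1, -2.2]
gripper_width: 0.0324
finger_force: 61.0
```

Call:
drive_tool:
  motion: [-0.0026,0.0084,0,0,0,0,-0.0052,0.0168,0,0,0,0,-0.0078,0.025,0,0,0,0,-0.011,0.0358,0,0,0,0,-0.011,0.0358,0,0,0,0]

```text
t: 9.82
tcp_pos: [0.4925, 0.2517, 0.1354]
eef_rot: [[-0.1, 0.955, -0.28], [0.328, 0.297, 0.897], [0.939, -0.002, -0.343]]
contact_force: [-0.4, 1.1, -5.3]
gripper_width: 0.0326
finger_force: 62.3
```

```bash
python3 log.py; python3 - <<'E'
from h import *
c=get_calibration("wrist"); im,d=grab_frame("wrist"); cv2.imwrite("pics/w4.png",im[...,::-1]); np.save("w4.npy",d); np.save("w4T.npy",c["extrinsics"])
for n in("scene","top"):
    im,d=grab_frame(n); cv2.imwrite(f"pics/{n}4.png",im[...,::-1]); np.save(n+"4.npy",d)
    if n=="scene": cv2.imwrite("pics/s4c.png",cv2.resize(im[100:250,330:480,::-1],None,fx=4,fy=4,interpolation=2))
E
python3 c.py 4
```

```text
9.82 [-0.149  0.782  0.205  1.912 -1.221  1.505  1.173] [0.492 0.252 0.135] [[-0.1, 0.955, -0.28], [0.328, 0.297, 0.897], [0.939, -0.002, -0.343]] 0.0326
['scene'] 604 0.0011 vs expected mm [-0.1 -0.9 -2.3] | rel seat, stand axes mm [-0.1  0.1 17.9] rot deg stand axes [ 0.56 -0.34 -1.51]
['top'] 482 0.0013 vs expected mm [-5.1 -1.3 -2.1] | rel seat, stand axes mm [ 0.9  5.  18.1] rot deg stand axes [7.36 0.93 0.27]
['wrist'] 24559 0.0004 vs expected mm [-0.1  0.3 -2.8] | rel seat, stand axes mm [ 1.  -0.3 17.4] rot deg stand axes [0.12 0.23 0.08]
['scene', 'top', 'wrist'] 25603 0.0004 vs expected mm [-0.1  0.3 -2.7] | rel seat, stand axes mm [ 1.  -0.2 17.4] rot deg stand axes [0.2  0.22 0.04]
stand scene 3403 [5.5550e-01 2.5010e-01 1.8712e+00 8.0000e-04]
stand top 2689 [5.5570e-01 2.5020e-01 1.8872e+00 2.0000e-04]
stand wrist 20971 [5.5590e-01 2.4970e-01 1.9227e+00 5.0000e-04]
```

View pics/s4c.png

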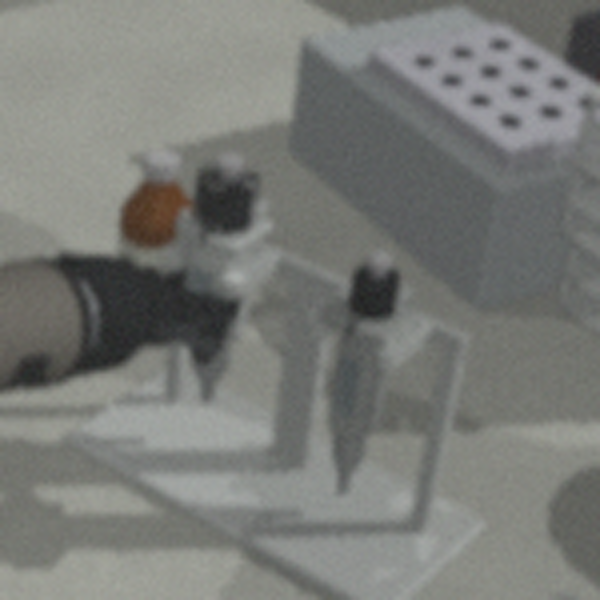

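Scene crop: the collar and dial are above the empty fork (225,210), with the hook over the rail. The fit puts it 17.5 mm above the seat and within 1 mm laterally, so I'm lowering.

Call:
drive_tool:
  motion: [0,0,-0.004,0,0,0,0,0,-0.009,0,0,0,0,0,-0.013,0,0,0,0,0,-0.0165,0,0,0,0,0,-0.0165,0,0,0]

```text
t: 10.38
tcp_pos: [0.4929, 0.2504, 0.122]
eef_rot: [[-0.099, 0.955, -0.279], [0.327, 0.296, 0.897], [0.94, -0.002, -0.342]]
contact_force: [0.1, -0.7, -2.6]
gripper_width: 0.0324
finger_force: 61.0
```

Call:
drive_tool:
  motion: [0,0,-0.0025,0,0,0,0,0,-0.005,0,0,0,0,0,-0.005,0,0,0,0,0,-0.005,0,0,0]

```text
t: 10.72
tcp_pos: [0.4931, 0.2505, 0.1187]
eef_rot: [[-0.1, 0.955, -0.279], [0.327, 0.296, 0.897], [0.94, -0.002, -0.342]]
contact_force: [-0.0, -0.0, -2.6]
gripper_width: 0.0327
finger_force: 61.0
```

```bash
python3 log.py; cat > snap.py <<'E'
import sys; from h import *
k=sys.argv[1]
c=get_calibration("wrist"); im,d=grab_frame("wrist"); cv2.imwrite(f"pics/w{k}.png",im[...,::-1]); np.save(f"w{k}.npy",d); np.save(f"w{k}T.npy",c["extrinsics"])
for n in("scene","top"):
    im,d=grab_frame(n); cv2.imwrite(f"pics/{n}{k}.png",im[...,::-1]); np.save(f"{n}{k}.npy",d)
E
python3 snap.py 5; python3 c.py 5|grep wrist
```

```text
10.72 [-0.144  0.813  0.201  1.907 -1.227  1.497  1.198] [0.493 0.251 0.119] [[-0.1, 0.955, -0.279], [0.327, 0.296, 0.897], [0.94, -0.002, -0.342]] 0.0327
['wrist'] 25913 0.0005 vs expected mm [ 0.4 -1.  -2.8] | rel seat, stand axes mm [-0.4 -0.4  0.5] rot deg stand axes [ 0.11  0.12 -0.02]
['scene', 'top', 'wrist'] 27033 0.0005 vs expected mm [ 0.3 -1.  -2.7] | rel seat, stand axes mm [-0.4 -0.4  0.5] rot deg stand axes [0.14 0.12 0.01]
stand wrist 24152 [5.5580e-01 2.5090e-01 1.8766e+00 1.2000e-03]
```

Call:
drive_tool:
  motion: [0,0,-0.0015,0,0,0,0,0,-0.0015,0,0,0,0,0,-0.0015,0,0,0]

```text
t: 11.12
tcp_pos: [0.4933, 0.2507, 0.1181]
eef_rot: [[-0.1, 0.955, -0.279], [0.326, 0.296, 0.898], [0.94, -0.001, -0.341]]
contact_force: [0.3, -0.5, 0.6]
gripper_width: 0.0323
finger_force: 61.1
```

Call:
drive_tool:
  motion: [0,0,0,0,0,0,0,0,0,0,0,0,0,0,0,0,0,0,0,0,0,0,0,0]
  claw: 0.45

```text
t: 11.45
tcp_pos: [0.4931, 0.2506, 0.1176]
eef_rot: [[-0.1, 0.955, -0.279], [0.327, 0.296, 0.897], [0.94, -0.001, -0.342]]
contact_force: [0.2, 0.1, 0.8]
gripper_width: 0.0615
finger_force: 0.0
```

Call:
drive_tool:
  motion: [0.005,-0.016,0.006,0,0,0,0.013,-0.042,0.016,0,0,0,0.024,-0.078,0.03,0,0,0,0.036,-0.117,0.0445,0,0,0,0.045,-0.146,0.0556,0,0,0]

```text
t: 11.87
tcp_pos: [0.5301, 0.1299, 0.1629]
eef_rot: [[-0.1, 0.956, -0.277], [0.329, 0.294, 0.897], [0.939, -0.001, -0.344]]
contact_force: [1.5, -0.0, 0.7]
gripper_width: 0.0617
finger_force: 0.0
```

```bash
python3 log.py; python3 snap.py 6; cat > d.py <<'E'
import sys; from c import *
C=clouds(sys.argv[1]); S=Rz(ST[2]); seat=np.array([ST[0],ST[1],0])+S@[0,.06,.175]
for n in (["wrist"],["scene"],["scene","top","wrist"]):
    p,M,N,e=pfit(np.concatenate([C[m] for m in n]),seat,S)
    print(n,N,round(e,4),np.round(p,4),np.round(S.T@(p-seat)*1e3,1),np.round(np.degrees(R.from_matrix(S.T@M).as_rotvec()),2))
E
python3 d.py 6
```

```text
11.87 [-0.006  0.805  0.283  1.766 -1.086  1.677  1.142] [0.53  0.13  0.163] [[-0.1, 0.956, -0.277], [0.329, 0.294, 0.897], [0.939, -0.001, -0.344]] 0.0617
['wrist'] 7198 0.0006 [0.4989 0.2325 0.1749] [-0.7 -0.5 -0.1] [ 0.17 -0.05 -0.35]
['scene'] 792 0.001 [0.4989 0.2322 0.1752] [-1.  -0.4  0.2] [ 0.33 -0.21 -2.13]
['scene', 'top', 'wrist'] 8487 0.0006 [0.4988 0.2325 0.1749] [-0.7 -0.4 -0.1] [ 0.24 -0.05 -0.57]
```

View pics/w6.png

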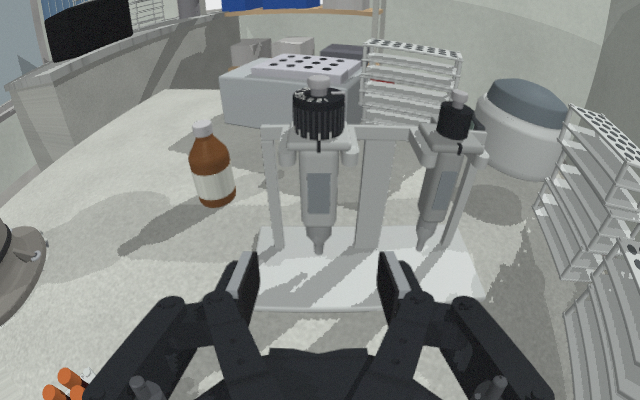

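Wrist view: the pipette hangs in the left fork (dial at (318,112)) and is clear of the gripper. The fit is within 1 mm of the seat. Next is going above the dial, tool down.

```bash
cat > e.py <<'E'
from plan import *; import sys
y=np.array([np.cos(ST[2]-np.pi/2),np.sin(ST[2]-np.pi/2),0]); z=np.array([0,0,-1.]); M=np.stack([np.cross(y,z),y,z],1)
if __name__=="__main__": goto([.4989,.2325,float(sys.argv[1])],M)
E
python3 e.py .30; python3 e.py .188
```

```text
shift share [-0.0397  0.1279  0.172 ] turn share [-5.565e-01 -1.704e-01  5.000e-04] | mm [-31.7 102.3 137.6] deg 69.8
shift share [-0.0397  0.1279  0.032 ] turn share [-5.565e-01 -1.704e-01  5.000e-04] | mm [-31.7 102.3  25.6] deg 69.8
```

Call:
drive_tool:
  motion: [0,0,0.03,-0.03,-0.009,0,0,0,0.07,-0.07,-0.021,0,0,0,0.115,-0.11,-0.034,0,0,0,0.15,-0.15,-0.046,0,0,0,0.18,-0.1855,-0.0568,0]
  claw: 0.7

```text
t: 12.43
tcp_pos: [0.529, 0.134, 0.3087]
eef_rot: [[-0.203, 0.955, -0.214], [0.658, 0.295, 0.693], [0.726, -0.0, -0.688]]
contact_force: [1.2, 0.4, 0.5]
gripper_width: 0.0726
finger_force: 0.0
```

Call:
drive_tool:
  motion: [-0.002,0.006,0.005,-0.037,-0.0114,0,-0.004,0.012,0.01,-0.074,-0.0227,0,-0.006,0.018,0.01,-0.111,-0.034,0,-0.008,0.026,0.01,-0.148,-0.0454,0,-0.01,0.033,0.01,-0.1855,-0.0568,0]

```text
t: 12.85
tcp_pos: [0.5205, 0.1607, 0.3144]
eef_rot: [[-0.27, 0.956, -0.119], [0.878, 0.295, 0.377], [0.395, -0.003, -0.919]]
contact_force: [0.8, 0.6, 0.0]
gripper_width: 0.0722
finger_force: 0.0
```

Call:
drive_tool:
  motion: [-0.006,0.019,-0.003,-0.037,-0.0114,0,-0.012,0.038,-0.006,-0.074,-0.0227,0,-0.018,0.057,-0.01,-0.111,-0.034,0,-0.024,0.076,-0.014,-0.148,-0.0454,0,-0.0297,0.0949,-0.018,-0.1855,-0.0568,0]

```text
t: 13.27
tcp_pos: [0.4964, 0.237, 0.3]
eef_rot: [[-0.294, 0.956, -0.002], [0.956, 0.294, -0.001], [-0.0, -0.003, -1.0]]
contact_force: [-0.3, -1.2, 0.2]
gripper_width: 0.0726
finger_force: 0.0
```

Call:
drive_tool:
  motion: [0,0,0,0,0,0,0,0,0,0,0,0,0,0,0,0,0,0,0,0,0,0,0,0]

```text
t: 13.6
tcp_pos: [0.4975, 0.2345, 0.2995]
eef_rot: [[-0.291, 0.957, -0.005], [0.957, 0.291, 0.002], [0.003, -0.004, -1.0]]
contact_force: [0.2, 0.0, 0.3]
gripper_width: 0.0725
finger_force: 0.0
```

```bash
python3 log.py; python3 snap.py 7; python3 d.py 7; python3 e.py .30;python3 e.py .188
```

```text
13.6 [-0.877  0.195  0.385  1.755 -0.082  1.21  -0.175] [0.498 0.235 0.3  ] [[-0.291, 0.957, -0.005], [0.957, 0.291, 0.002], [0.003, -0.004, -1.0]] 0.0725
['wrist'] 3802 0.0006 [0.4991 0.2331 0.1747] [-0.1 -0.8 -0.3] [-0.01 -0.23 -0.92]
['scene'] 788 0.001 [0.499  0.2323 0.1754] [-0.9 -0.5  0.4] [ 0.41 -0.12 -0.07]
['scene', 'top', 'wrist'] 5009 0.0007 [0.4989 0.2327 0.1748] [-0.5 -0.6 -0.2] [ 0.25 -0.02 -1.12]
shift share [ 0.0013 -0.0026  0.0004] turn share [-0.0009 -0.0022  0.0016] | mm [ 1.1 -2.   0.3] deg 0.3
shift share [ 0.0013 -0.0026 -0.1396] turn share [-0.0009 -0.0022  0.0016] | mm [   1.1   -2.  -111.7] deg 0.3
```

View pics/w7.png

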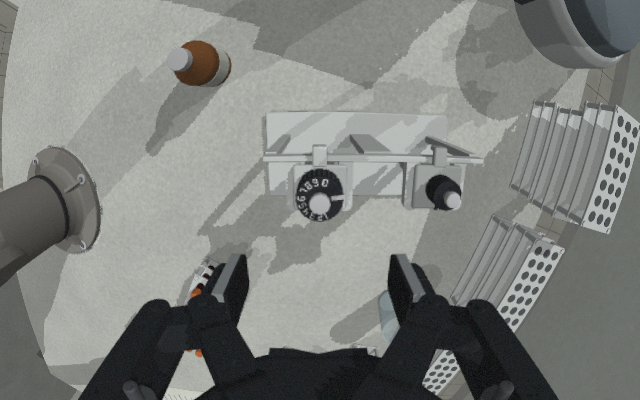

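Wrist view from above: the dial is at (320,195), with its button at (320,203) and the hook arm passing over the rail at (320,155). Descending onto the dial.

Call:
drive_tool:
  motion: [0.001,-0.001,-0.025,0,0,0,0.0016,-0.002,-0.06,0,0,0,0.0016,-0.002,-0.095,0,0,0,0.0016,-0.002,-0.125,0,0,0,0.0016,-0.002,-0.139,0,0,0]

```text
t: 14.17
tcp_pos: [0.4973, 0.2327, 0.1855]
eef_rot: [[-0.291, 0.957, -0.008], [0.957, 0.291, -0.001], [0.002, -0.008, -1.0]]
contact_force: [-0.6, -0.7, 0.1]
gripper_width: 0.0726
finger_force: 0.0
```

Call:
drive_tool:
  motion: [0,0,0,0,0,0,0,0,0,0,0,0,0,0,0,0,0,0,0,0,0,0,0,0]

```text
t: 14.5
tcp_pos: [0.4998, 0.2349, 0.1901]
eef_rot: [[-0.292, 0.956, -0.002], [0.956, 0.292, 0.003], [0.004, -0.001, -1.0]]
contact_force: [0.3, 0.4, 1.0]
gripper_width: 0.0729
finger_force: 0.0
```

```bash
python3 log.py; python3 e.py .188
```

```text
14.5 [-0.849  0.301  0.367  1.888 -0.134  0.976 -0.125] [0.5   0.235 0.19 ] [[-0.292, 0.956, -0.002], [0.956, 0.292, 0.003], [0.004, -0.001, -1.0]] 0.0729
shift share [-0.0011 -0.003  -0.0027] turn share [-0.0017 -0.001   0.0004] | mm [-0.9 -2.4 -2.1] deg 0.2
```

Call:
drive_tool:
  motion: [-0.001,-0.0025,-0.0015,0,0,0,-0.001,-0.0025,-0.0015,0,0,0,-0.001,-0.0025,-0.0015,0,0,0]

```text
t: 14.75
tcp_pos: [0.498, 0.2324, 0.1877]
eef_rot: [[-0.292, 0.956, -0.004], [0.956, 0.292, 0.002], [0.003, -0.003, -1.0]]
contact_force: [0.0, 0.5, 0.7]
gripper_width: 0.0723
finger_force: 0.0
```

Call:
drive_tool:
  motion: [0,0,0,0,0,0,0,0,0,0,0,0,0,0,0,0,0,0,0,0,0,0,0,0,0,0,0,0,0,0]
  claw: -1
  grip_force: 25

```text
t: 15.17
tcp_pos: [0.501, 0.2331, 0.19]
eef_rot: [[-0.292, 0.956, 0.002], [0.956, 0.292, 0.004], [0.004, 0.003, -1.0]]
contact_force: [2.7, -0.8, 12.4]
gripper_width: 0.0286
finger_force: 35.5
```

```bash
python3 snap.py 8; python3 d.py 8; python3 -c "
from cell import observe
import numpy as np
o=observe();print(o['gripper_width'],o['finger_force'],o['contact_force'],o['wrist_torque'],o['tcp_pos'])
import cv2;a=cv2.imread('pics/w8.png');b=cv2.imread('pics/scene8.png')[90:210,330:450]
b=cv2.resize(b,(400,400),interpolation=2);cv2.imwrite('pics/c8.png',np.hstack([cv2.resize(a[100:380,170:470],(400,373))[:,:], b[:373]]))"
```

```text
['wrist'] 8755 0.0006 [0.4967 0.2325 0.1758] [-0.1  1.6  0.8] [-2.14 -0.17 -4.26]
['scene'] 783 0.001 [0.4979 0.232  0.1763] [-0.9  0.7  1.3] [-2.49 -0.07 -0.4 ]
['scene', 'top', 'wrist'] 9695 0.0006 [0.4972 0.2323 0.1758] [-0.3  1.2  0.8] [-2.39  0.03 -2.26]
0.028601704966966953 35.40572265163064 [ 2.74490184 -0.23888738 12.48829326] [-0.31975304 -0.29307336  0.03338617] [0.500919   0.23310116 0.18992758]
```

View pics/c8.png

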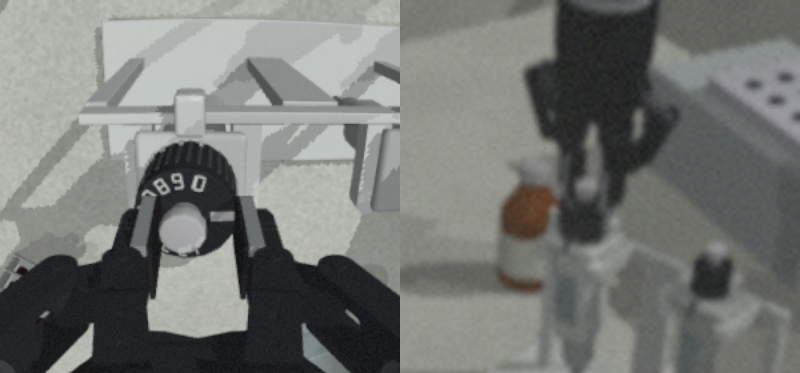

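Crop: the pads sit either side of the dial, but the width reads 28.6 mm and the pipette is tilted by ~2°, so something is off. I'll check the section in the tool frame.

```bash
python3 - <<'E'
from plan import *
o=observe(); M=np.array(o["eef_rot"]); P=wcloud(np.load("w8.npy"),np.load("w8T.npy")); Q=(P-o["tcp_pos"])@M*1e3
for z0 in (-45,-35,-28,-22,-16,-10,-4,2,6):
    m=np.abs(Q[:,2]-z0)<3; m&=np.abs(Q[:,0])<45; m&=np.abs(Q[:,1])<50; q=Q[m]
    print("tool z",z0,len(q))
    for s in (-1,1):
        k=q[(q[:,1]*s>8)]
        if len(k): print("   side",s,"x",np.percentile(k[:,0],[1,25,50,75,99]).round(1),"y",np.percentile(k[:,1],[1,25,50,75,99]).round(1))
E
python3 - <<'E'
import cv2
a=cv2.imread('pics/top8.png');cv2.imwrite('pics/t8c.png',cv2.resize(a[160:260,190:290],None,fx=5,fy=5,interpolation=2))
E
```

```text
tool z -45 478
   side -1 x [-9.5  6.6  7.4 10.9 11.6] y [-27.5 -23.6 -18.2 -14.5 -10.4]
   side 1 x [-9.1  6.8  7.6 10.9 11.6] y [14.2 14.8 18.9 23.9 28.1]
tool z -35 449
   side -1 x [-7.8  6.7  7.8 10.9 11.7] y [-27.2 -21.3 -16.5 -14.1  -8.5]
   side 1 x [-8.2  6.7  9.7 11.  11.7] y [14.2 15.  18.1 23.  26.7]
tool z -28 2514
   side -1 x [-18.3   7.3  11.3  15.   20.2] y [-23.9 -16.3 -13.  -10.6  -8.1]
   side 1 x [-13.8  -4.6   2.3   8.3  15.6] y [ 8.   9.4 11.  12.7 18.7]
tool z -22 350
   side -1 x [ 3.3 15.4 17.9 19.9 20.8] y [-24.9 -19.  -15.2 -11.5  -8.2]
   side 1 x [ 7.6 10.9 13.7 15.5 17.6] y [ 8.   9.2 11.3 13.2 15. ]
tool z -16 303
   side -1 x [ 8.  15.2 18.3 20.1 21.6] y [-24.2 -19.4 -15.5 -11.2  -8.1]
   side 1 x [ 3.2 10.2 13.1 15.2 17.4] y [ 8.3 10.3 12.3 14.2 16.9]
tool z -10 269
   side -1 x [ 8.6 16.  18.3 19.9 21.3] y [-23.8 -17.5 -14.4 -11.2  -8.3]
   side 1 x [ 2.9  7.5 13.1 15.3 17.3] y [ 8.1 10.3 12.6 15.4 17.6]
tool z -4 236
   side -1 x [10.5 15.7 18.  20.  20.5] y [-22.2 -17.9 -14.6 -11.3  -8.3]
   side 1 x [ 3.1 10.5 13.8 15.3 17.3] y [ 8.3 10.2 12.4 14.5 17.6]
tool z 2 375
   side -1 x [ 8.  15.5 18.2 19.7 20.5] y [-22.9 -18.1 -14.4 -10.8  -8.5]
   side 1 x [-5.9  7.2 13.2 17.  21.9] y [ 8.5 14.5 17.4 19.5 21.6]
tool z 6 2133
   side -1 x [-1.2 13.5 18.8 21.9 39.8] y [-28.7 -25.4 -21.  -13.   -8.1]
   side 1 x [-6.3  8.9 15.4 20.  23.3] y [ 8.1 13.9 17.7 20.2 22.8]
```

```bash
python3 - <<'E'
from plan import *
import json
L=json.load(open("log.json"))
# tool cloud slices in camera->tool fixed transform taken from snapshot 8
o=observe(); M=np.array(o["eef_rot"]); Tw=np.eye(4); Tw[:3,:3]=M; Tw[:3,3]=o["tcp_pos"]
X=np.load("w8T.npy")@Tw  # tool->cam
for k in (5,6,7,8):
    Q=wcloud(np.load(f"w{k}.npy"),X)*1e3
    print("snap",k)
    for z0 in (-60,-50,-45,-40,-35,-30,-25,-20,-15,-10,-5,0):
        q=Q[(np.abs(Q[:,2]-z0)<2)&(np.abs(Q[:,0])<14)&(np.abs(Q[:,1])<60)]
        s=[]
        for sg in (-1,1):
            y=q[q[:,1]*sg>6][:,1]*sg
            s.append((len(y),np.percentile(y,[1,10,50,99]).round(1).tolist()) if len(y)>5 else None)
        print("  z",z0,s)
E
```

```text
snap 5
  z -60 [(152, [15.8, 16.0, 17.6, 29.3]), (154, [16.2, 16.2, 18.2, 29.4])]
  z -50 [(149, [15.9, 16.1, 20.4, 29.6]), (163, [16.2, 16.3, 20.4, 29.7])]
  z -45 [(337, [6.2, 7.2, 12.6, 29.7]), (356, [6.2, 7.1, 12.3, 29.5])]
  z -40 [(401, [6.2, 7.6, 13.8, 28.7]), (419, [6.1, 7.6, 13.7, 29.2])]
  z -35 [(193, [6.5, 10.6, 16.0, 28.6]), (191, [8.0, 11.3, 16.3, 29.1])]
  z -30 [(23, [15.4, 15.8, 19.7, 24.5]), (16, [16.3, 16.3, 20.1, 22.4])]
  z -25 [None, None]
  z -20 [None, None]
  z -15 [None, None]
  z -10 [None, None]
  z -5 [None, None]
  z 0 [(86, [48.4, 49.4, 51.5, 54.6]), (181, [48.8, 50.0, 54.5, 59.9])]
snap 6
  z -60 [(238, [30.5, 30.7, 32.2, 44.6]), (229, [30.7, 30.9, 32.5, 44.3])]
  z -50 [(193, [30.4, 30.7, 32.6, 44.6]), (180, [30.7, 30.9, 32.4, 44.7])]
  z -45 [(180, [30.4, 30.6, 32.7, 44.3]), (168, [30.7, 30.9, 32.6, 44.5])]
  z -40 [(149, [30.4, 30.7, 31.3, 43.1]), (143, [30.7, 30.9, 31.6, 43.2])]
  z -35 [(93, [30.4, 30.6, 31.0, 37.3]), (88, [30.7, 30.8, 31.2, 37.3])]
  z -30 [(8, [30.5, 30.5, 30.8, 31.1]), (8, [30.9, 30.9, 31.1, 31.3])]
  z -25 [None, None]
  z -20
[... 770 characters left out ...]
.0])]
  z -45 [(144, [13.8, 14.1, 18.2, 27.5]), (154, [14.1, 14.3, 18.8, 28.1])]
  z -40 [(556, [6.0, 6.8, 10.7, 27.0]), (139, [14.2, 14.3, 19.2, 28.2])]
  z -35 [(145, [6.3, 9.1, 17.0, 26.9]), (112, [14.3, 14.4, 19.0, 26.5])]
  z -30 [(55, [6.4, 7.4, 14.2, 20.4]), (307, [6.1, 7.0, 10.7, 20.0])]
  z -25 [(317, [6.5, 8.3, 13.5, 24.9]), (82, [6.3, 6.7, 10.2, 14.3])]
  z -20 [(12, [20.2, 21.0, 22.4, 24.3]), (26, [11.5, 11.9, 13.6, 15.5])]
  z -15 [(12, [20.5, 20.6, 21.5, 23.7]), (23, [12.2, 12.3, 14.0, 17.0])]
  z -10 [None, (26, [11.5, 12.0, 14.8, 17.6])]
  z -5 [(6, [20.7, 20.7, 21.0, 21.2]), (19, [11.9, 12.4, 14.6, 17.8])]
  z 0 [(8, [20.7, 20.9, 21.3, 23.4]), (19, [12.0, 12.5, 14.5, 17.2])]
```

View pics/t8c.png

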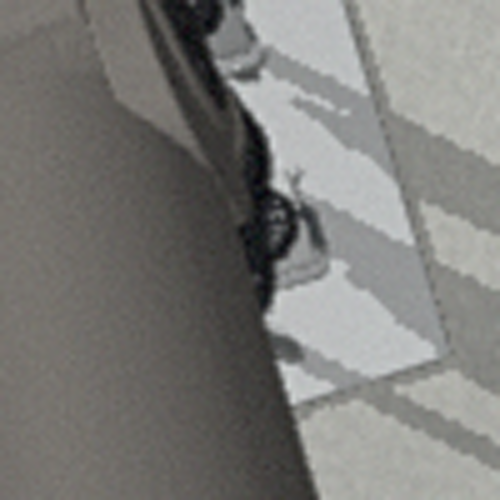

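The scene view shows the fingers above the dial: the tips landed on its top face, and the wrist depth puts the real tip ends ~28 mm short of the TCP. I'll open, back off and measure the tips and palm precisely.

Call:
drive_tool:
  motion: [0,0,0,0,0,0,0,0,0,0,0,0,0,0,0.01,0,0,0,0,0,0.02,0,0,0,0,0,0.025,0,0,0]
  claw: 0.5

```text
t: 15.73
tcp_pos: [0.498, 0.2326, 0.2083]
eef_rot: [[-0.293, 0.956, -0.004], [0.956, 0.293, 0.002], [0.003, -0.003, -1.0]]
contact_force: [0.8, 1.0, 0.1]
gripper_width: 0.0643
finger_force: 0.0
```

Call:
drive_tool:
  motion: [0,0,0,0,0,0,0,0,0,0,0,0,0,0,0,0,0,0]

```text
t: 15.98
tcp_pos: [0.4975, 0.2324, 0.207]
eef_rot: [[-0.293, 0.956, -0.005], [0.956, 0.293, 0.002], [0.003, -0.004, -1.0]]
contact_force: [0.9, 0.3, 0.6]
gripper_width: 0.0641
finger_force: 0.0
```

```bash
python3 log.py; python3 snap.py 9; python3 d.py 9; cat > tip.py <<'E'
import sys
from plan import *
k=sys.argv[1]; o=observe(); M=np.array(o["eef_rot"]); Q=(wcloud(np.load(f"w{k}.npy"),np.load(f"w{k}T.npy"))-o["tcp_pos"])@M*1e3
for sg in (-1,1):
    q=Q[(np.abs(Q[:,0])<16)&(Q[:,1]*sg>24)&(Q[:,1]*sg<50)&(Q[:,2]>-75)&(Q[:,2]<-2)]
    print("finger",sg,"z",np.sort(q[:,2])[-15:].round(1),"x",np.percentile(q[:,0],[1,50,99]).round(1))
q=Q[(np.abs(Q[:,0])<40)&(np.abs(Q[:,1])<22)&(Q[:,2]<-35)&(Q[:,2]>-200)]
print("palm n",len(q),np.sort(q[:,2])[-400::40].round(1))
# camera in tool
T=np.linalg.inv(np.load(f"w{k}T.npy")); print("cam in tool mm",((T[:3,3]-o["tcp_pos"])@M*1e3).round(1), (M.T@T[:3,2]).round(3))
E
python3 tip.py 9
```

```text
15.98 [-0.854  0.278  0.372  1.874 -0.122  1.014 -0.133] [0.498 0.232 0.207] [[-0.293, 0.956, -0.005], [0.956, 0.293, 0.002], [0.003, -0.004, -1.0]] 0.0641
['wrist'] 7947 0.0005 [0.4984 0.2328 0.1747] [-0.3 -0.  -0.3] [-0.23 -0.17 -0.23]
['scene'] 786 0.001 [0.4981 0.232  0.1754] [-0.9  0.5  0.4] [ 0.41 -0.17 -0.62]
['scene', 'top', 'wrist'] 8929 0.0005 [0.4981 0.2326 0.1748] [-0.4  0.3 -0.2] [ 0.05 -0.06  0.07]
finger -1 z [-33.1 -33.1 -33.  -32.9 -32.8 -32.8 -32.7 -32.7 -32.6 -32.5 -32.4 -32.4
 -32.4 -32.3 -32.1] x [-10.4   7.3  12.3]
finger 1 z [-33.3 -33.3 -33.3 -33.2 -33.1 -32.9 -32.9 -32.8 -32.6 -32.6 -32.4 -32.4
 -32.1 -32.1 -32.1] x [-10.1   7.3  12.3]
palm n 8567 [-100.8 -100.6 -100.4 -100.3 -100.   -99.8  -99.6  -99.4  -99.1  -98.8]
cam in tool mm [ 8.370e+01 -1.000e-01 -1.687e+02] [-0.324  0.001  0.946]
```

Call:
drive_tool:
  motion: [0.001,0.0004,-0.014,0,0,0,0.001,0.0004,-0.028,0,0,0,0.001,0.0004,-0.042,0,0,0,0.001,0.0004,-0.054,0,0,0,0.001,0.0004,-0.054,0,0,0]

```text
t: 16.55
tcp_pos: [0.4969, 0.2319, 0.161]
eef_rot: [[-0.293, 0.956, -0.009], [0.956, 0.293, -0.001], [0.001, -0.009, -1.0]]
contact_force: [-0.3, 0.3, -0.6]
gripper_width: 0.0639
finger_force: 0.0
```

Call:
drive_tool:
  motion: [0,0,0,0,0,0,0,0,0,0,0,0,0,0,0,0,0,0]

```text
t: 16.8
tcp_pos: [0.499, 0.2329, 0.1645]
eef_rot: [[-0.293, 0.956, -0.004], [0.956, 0.293, 0.002], [0.003, -0.003, -1.0]]
contact_force: [1.2, 0.0, 0.6]
gripper_width: 0.0644
finger_force: 0.0
```

```bash
python3 log.py
```

```text
16.8 [-0.839  0.33   0.361  1.915 -0.148  0.924 -0.109] [0.499 0.233 0.164] [[-0.293, 0.956, -0.004], [0.956, 0.293, 0.002], [0.003, -0.003, -1.0]] 0.0644
```

Call:
drive_tool:
  motion: [0,0,0,0,0,0,0,0,0,0,0,0,0,0,0,0,0,0,0,0,0,0,0,0]
  claw: -1
  grip_force: 25

```text
t: 17.13
tcp_pos: [0.4988, 0.2329, 0.1647]
eef_rot: [[-0.293, 0.956, -0.004], [0.956, 0.293, 0.002], [0.003, -0.003, -1.0]]
contact_force: [-1.9, -0.8, 5.1]
gripper_width: 0.0413
finger_force: 25.1
```

Call:
drive_tool:
  motion: [0,0,0,0,0,0.03,0,0,0,0,0,0.08,0,0,0,0,0,0.13,0,0,0,0,0,0.18,0,0,0,0,0,0.23]

```text
t: 17.55
tcp_pos: [0.499, 0.2329, 0.1646]
eef_rot: [[-0.706, 0.708, -0.004], [0.708, 0.706, -0.0], [0.003, -0.003, -1.0]]
contact_force: [-0.7, -0.1, 4.0]
gripper_width: 0.0411
finger_force: 25.1
```

Call:
drive_tool:
  motion: [0,0,0,0,0,0.05,0,0,0,0,0,0.1,0,0,0,0,0,0.15,0,0,0,0,0,0.2,0,0,0,0,0,0.25]

```text
t: 17.97
tcp_pos: [0.4989, 0.2326, 0.1646]
eef_rot: [[-0.965, 0.261, -0.003], [0.261, 0.965, -0.003], [0.002, -0.003, -1.0]]
contact_force: [-2.3, -1.5, 5.4]
gripper_width: 0.0411
finger_force: 25.2
```

Call:
drive_tool:
  motion: [0,0,0,0,0,0.05,0,0,0,0,0,0.1,0,0,0,0,0,0.15,0,0,0,0,0,0.2,0,0,0,0,0,0.25]

```text
t: 18.38
tcp_pos: [0.4989, 0.2325, 0.1646]
eef_rot: [[-0.966, -0.257, -0.001], [-0.257, 0.966, -0.004], [0.002, -0.004, -1.0]]
contact_force: [-1.8, -1.5, 4.9]
gripper_width: 0.0409
finger_force: 25.2
```

Call:
drive_tool:
  motion: [0,0,0,0,0,0.05,0,0,0,0,0,0.09,0,0,0,0,0,0.11,0,0,0,0,0,0.11,0,0,0,0,0,0.11]

```text
t: 18.8
tcp_pos: [0.4989, 0.2324, 0.1646]
eef_rot: [[-0.885, -0.466, -0.0], [-0.466, 0.885, -0.005], [0.002, -0.004, -1.0]]
contact_force: [-0.7, -1.3, 6.1]
gripper_width: 0.0411
finger_force: 25.2
```

```bash
python3 log.py; python3 -c "
from cell import observe
o=observe();print(o['contact_force'],o['wrist_torque'])"; python3 snap.py 10; python3 d.py 10
```

```text
18.8 [-0.566  0.319  0.017  1.897 -0.002  0.928  1.508] [0.499 0.232 0.165] [[-0.885, -0.466, -0.0], [-0.466, 0.885, -0.005], [0.002, -0.004, -1.0]] 0.0411
[-0.65916342 -1.32597161  6.07162737] [-0.34386939  0.3286627   0.00939462]
['wrist'] 11939 0.0006 [0.4979 0.2333 0.175 ] [ 0.4  0.2 -0. ] [ 0.26 -0.4   2.42]
['scene'] 661 0.001 [0.4991 0.2318 0.1752] [-1.4 -0.5  0.2] [ 0.31 -0.67  4.21]
['scene', 'top', 'wrist'] 12613 0.0006 [0.4982 0.233  0.175 ] [-0.   0.1 -0. ] [ 0.19 -0.01  2.6 ]
```

Call:
drive_tool:
  motion: [0,0,0,0,0,0,0,0,0,0,0,0,0,0,0,0,0,0,0,0,0,0,0,0]
  claw: 0.5

```text
t: 19.28
tcp_pos: [0.4985, 0.2328, 0.1638]
eef_rot: [[-0.884, -0.467, -0.001], [-0.467, 0.884, -0.005], [0.003, -0.004, -1.0]]
contact_force: [-0.1, 0.3, 0.1]
gripper_width: 0.0641
finger_force: 0.0
```

Call:
drive_tool:
  motion: [0,0,0.02,0,0,0,0,0,0.05,0,0,0,0,0,0.09,0,0,0,0,0,0.13,0,0,0,0,0,0.16,0,0,0]

```text
t: 19.7
tcp_pos: [0.4991, 0.233, 0.2946]
eef_rot: [[-0.884, -0.467, 0.001], [-0.467, 0.884, -0.004], [0.001, -0.004, -1.0]]
contact_force: [0.6, -0.2, 0.3]
gripper_width: 0.0643
finger_force: 0.0
```

Call:
drive_tool:
  motion: [0.01,-0.04,0.02,0,0,-0.05,0.02,-0.08,0.03,0,0,-0.1,0.03,-0.12,0.03,0,0,-0.15,0.03,-0.12,0.03,0,0,-0.2,0.03,-0.12,0.03,0,0,-0.25]

```text
t: 20.12
tcp_pos: [0.5233, 0.1339, 0.3163]
eef_rot: [[-0.999, 0.048, -0.002], [0.048, 0.999, -0.004], [0.002, -0.004, -1.0]]
contact_force: [-0.1, 0.9, 0.0]
gripper_width: 0.0642
finger_force: 0.0
```

Call:
drive_tool:
  motion: [0,0,0,0,0,-0.05,0,0,0,0,0,-0.1,0,0,0,0,0,-0.15,0,0,0,0,0,-0.2,0,0,0,0,0,-0.25]

```text
t: 20.53
tcp_pos: [0.5225, 0.1367, 0.3158]
eef_rot: [[-0.844, 0.537, -0.005], [0.537, 0.844, -0.002], [0.003, -0.004, -1.0]]
contact_force: [-0.2, -0.5, -0.1]
gripper_width: 0.0641
finger_force: 0.0
```

```bash
python3 log.py; python3 snap.py 11; python3 d.py 11; python3 - <<'E'
from h import *
import json
# project dial top to wrist image
T=np.load("w11T.npy"); c=get_calibration("wrist"); p=T@[.4983,.2328,.205,1]; th=np.arctan2(np.hypot(p[0],p[1]),p[2]); s=th/np.hypot(p[0],p[1])*c["fx"]
u,v=int(c["cx"]+p[0]*s),int(c["cy"]+p[1]*s); print(u,v)
a=cv2.imread("pics/w11.png"); u=np.clip(u,50,590);v=np.clip(v,50,350)
cv2.imwrite("pics/w11c.png",cv2.resize(a[v-50:v+50,u-50:u+50],None,fx=6,fy=6,interpolation=2))
E
```

```text
20.53 [-0.541  0.164  0.196  1.741 -0.034  1.245  0.667] [0.523 0.137 0.316] [[-0.844, 0.537, -0.005], [0.537, 0.844, -0.002], [0.003, -0.004, -1.0]] 0.0641
['wrist'] 3355 0.0007 [0.4969 0.2337 0.175 ] [ 1.   1.1 -0. ] [ 0.38 -0.26  1.37]
['scene'] 771 0.001 [0.4988 0.2323 0.1754] [-0.8 -0.3  0.4] [0.2  0.13 4.32]
['scene', 'top', 'wrist'] 4067 0.0007 [0.4982 0.2328 0.175 ] [-0.1  0.1  0. ] [0.08 0.27 2.52]
392 112
```

View pics/w11c.png

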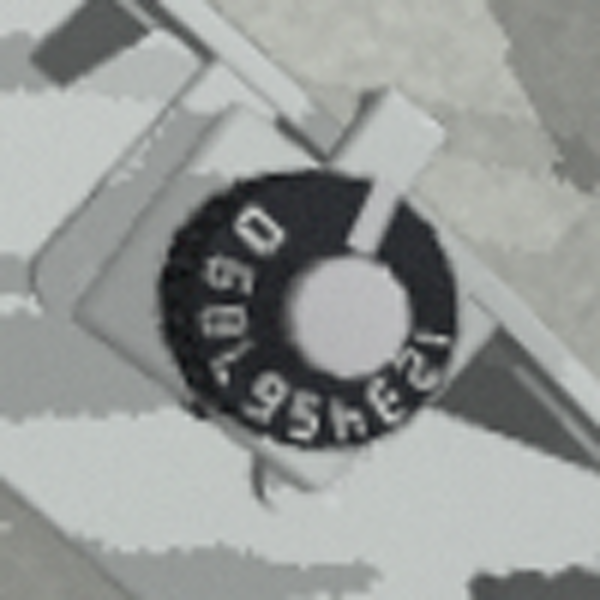

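Crop: the hook (390,130) is behind the rail. The 6 (270,395) and 7 (228,370) lie near the -x side, so I'm measuring the bar's angle rigorously.

```bash
python3 - <<'E'
from plan import *
from c import clouds,pfit
S=Rz(ST[2]); seat=np.array([ST[0],ST[1],0])+S@[0,.06,.175]
P=clouds(11)["wrist"]; p,M,_,_=pfit(P,seat,S); p[2]=.175
T=np.linalg.inv(np.load("w11T.npy")); c=get_calibration("wrist"); im=cv2.imread("pics/w11.png").astype(float)
def pix(X):
    q=np.linalg.inv(T)@np.append(X,1); r=np.hypot(q[0],q[1]); s=np.arctan2(r,q[2])/r*c["fx"]; return c["cx"]+q[0]*s,c["cy"]+q[1]*s
# refine axis: dial-top circle centre from dark/bright? sample polar profile in pipette frame for few centres
for dx,dy in ((0,0),(.0015,0),(-.0015,0),(0,.0015),(0,-.0015)):
    A=np.arange(0,360,2); out=np.zeros(len(A))
    for r in np.linspace(.0125,.019,8):
        for i,a in enumerate(A):
            X=p+M@np.array([dx+r*np.cos(np.radians(a)),dy+r*np.sin(np.radians(a)),.041])
            u,v=pix(X); out[i]+=cv2.getRectSubPix(im.astype(np.float32),(1,1),(u,v)).mean()/8
    # model: bar at 180+ (72 + ...): n at mark => bar at 180+24(n-1)+72
    k=np.argmax(np.where(out>0,out,0)); w=np.clip(out-110,0,None); 
    ks=[(k+j)%180 for j in range(-5,6)]; ang=A[k]+2*sum(j*w[(k+j)%180] for j in range(-5,6))/sum(w[kk] for kk in ks)
    print(dx,dy,"bar",round(ang,1),"n",(ang-180-72)%360/24+1)
print("pip yaw",np.degrees(R.from_matrix(S.T@M).as_rotvec()[2]),p)
# hook tip direction check via silhouette
print(pix(p+M@np.array([-.0205,0,.008])),pix(p+M@np.array([.041,0,.008])),pix(p+M@np.array([0,0,.041])))
E
```

```text
0 0 bar 10.5 n 5.938416504353209
0.0015 0 bar 11.8 n 5.990791782768038
-0.0015 0 bar 9.2 n 5.88253701002666
0 0.0015 bar 5.2 n 5.714637497569192
0 -0.0015 bar 15.7 n 6.1522487919280335
pip yaw 1.3702081090483802 [0.4969183  0.23366362 0.175     ]
(np.float64(374.2925035324845), np.float64(124.93166591053482)) (np.float64(413.803242971851), np.float64(79.06145309769803)) (np.float64(395.8695578982213), np.float64(111.23303115281276))
```

```bash
python3 -c "
from cell import *
print(hand_in())"
```

```text
the job is handed in; nothing more can be done
None
```

The pipette hangs upright in the empty fork with its collar down and its hook behind the rail; the dial measures at 6, the arm is clear, and the job was handed in at about 21 s with no verdict returned (on the way, one dial grip landed on top of the dial and tilted the pipette about 2°, but it settled back and I regripped).

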